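# Clear the binding press and refill its clip chute

### The job

Get the ticket office's binding press ready: first sweep all the plastic scrap off the metal die bed into the black waste tray with the hand brush, never touching the scrap with the gripper itself; then lay every spine clip in the sloping chute, foot down and orange nose uphill, so that they rest in a row in it; and only then turn the brass lock collar clockwise until its orange tab points at the red mark. The brush must end up standing on its bristles in the middle of its mat, and the mug, till roll and stamp must be left alone.

Things in the scene. Friction and masses are not known exactly. Their poses are not given: they have to be found in the camera images.
- bed: metal die bed of the binding press, fixed: block 190 mm (x) x 210 mm (y), flat top 60 mm above the desk, a grey rail 7 mm thick and 12 mm high along each x side (176 mm clear between), open at both y ends; at its -y end (edge at y = -105 mm) a black waste tray. Origin: centre of its underside, at desk height; z up. Yaw varies by 0.1 rad
- bed_top (a point): centre of the die bed's flat top, axes as bed
- tray (a point): centre of the floor of the black waste tray fixed against the bed's -y end: inside 180 mm (x) x 85 mm (y), from y = -105 to -190 mm in the bed's frame; floor 6 mm and walls 50 mm above the desk, so 54 mm below the bed's top
- trough: slippery steel trough of the clip chute, blue walls, fixed, sloping 20 degrees down towards the bed: 275 mm long, 38 wide inside; side walls 4 mm thick, 10 high; a 24 mm high stop across the low end, high end open. Origin: middle of its floor (85 mm above the desk); x uphill (stop at -137, top at +137 mm), y across, z square to the floor. A clip let go in it slides down
- chute_top (a point): point on the line of the trough's floor 20 mm beyond its high end
- lock_collar (a joint): angle of the brass lock collar (68 mm across, upright axis) on the steel post at the chute's low end, rad: 0 at the white unlocked mark, 1.4 at the red locked mark; grows clockwise seen from above; end stops at -0.1 and 1.9; stiff (0.06 N m), stays where left. Starts between 0 and 0.35
- collar_tab (a point): middle of the collar's orange upright tab: 26 mm long (radially), 10 mm thick, standing from 50 to 90 mm above the desk, its middle 43 mm out from the axis. It turns with the collar
- collar_axis (a point): point on the collar's axis at the height of the tab's middle, 70 mm above the desk
- lock_mark (a point): the red locked mark, a small red bar on the post's rim under the collar, 44 mm from the axis; the tab points at it when locked
- brush_mid (a point): hand brush standing bristles down: firm black bristle block 96 x 36 x 30 mm high, wooden back 100 x 44 x 20 mm, on top a wooden grip 60 long x 22 wide x 40 mm high (50 to 90 mm above the bristle ends); 200 g. Point: its centre, 45 mm above the bristle ends; x along the brush, y across it, z up
- mat: brush mat on the desk, black with a blue panel, fixed, 150 mm (x) x 100 mm (y), 3 mm thick, origin at the centre of its underside; the brush starts on it
- mug: white mug, 80 mm across, 90 mm high, origin under its centre; bystander, stays where it is
- paper_roll: white till roll standing on end, 76 mm across, 57 mm high, origin under its centre; bystander, stays where it is
- stamp: hand stamp with a dark round knob, 44 mm across, 71 mm high, origin under its centre; bystander, stays where it is
- clip1_mid (a point): loose spine clip, 70 g: blue foot 64 x 28 x 8 mm, on it a white rib 56 long x 12 wide x 24 mm high (32 mm in all); one end, foot and rib, is orange: the nose. Point: its centre, 16 mm above its underside; x towards the nose, z up. Starts foot down on the desk, left; grip it by the rib. Three or four of four are there (None if absent)
- clip2_mid (a point): loose spine clip, 70 g: blue foot 64 x 28 x 8 mm, on it a white rib 56 long x 12 wide x 24 mm high (32 mm in all); one end, foot and rib, is orange: the nose. Point: its centre, 16 mm above its underside; x towards the nose, z up. Starts foot down on the desk, left; grip it by the rib. Three or four of four are there (None if absent)
- clip3_mid (a point): loose spine clip, 70 g: blue foot 64 x 28 x 8 mm, on it a white rib 56 long x 12 wide x 24 mm high (32 mm in all); one end, foot and rib, is orange: the nose. Point: its centre, 16 mm above its underside; x towards the nose, z up. Starts foot down on the desk, left; grip it by the rib. Three or four of four are there (None if absent)
- clip4_mid (a point): loose spine clip, 70 g: blue foot 64 x 28 x 8 mm, on it a white rib 56 long x 12 wide x 24 mm high (32 mm in all); one end, foot and rib, is orange: the nose. Point: its centre, 16 mm above its underside; x towards the nose, z up. Starts foot down on the desk, left; grip it by the rib. Three or four of four are there (None if absent)
- scrap1: chunky yellow or green plastic scrap, about 40 x 25 x 20 mm, 25 g, lying loose on the die bed; origin: middle of the face it lies on at the start. Three to five of the five are there (None if absent)
- scrap2: chunky yellow or green plastic scrap, about 40 x 25 x 20 mm, 25 g, lying loose on the die bed; origin: middle of the face it lies on at the start. Three to five of the five are there (None if absent)
- scrap3: chunky yellow or green plastic scrap, about 40 x 25 x 20 mm, 25 g, lying loose on the die bed; origin: middle of the face it lies on at the start. Three to five of the five are there (None if absent)
- scrap4: chunky yellow or green plastic scrap, about 40 x 25 x 20 mm, 25 g, lying loose on the die bed; origin: middle of the face it lies on at the start. Three to five of the five are there (None if absent)
- scrap5: chunky yellow or green plastic scrap, about 40 x 25 x 20 mm, 25 g, lying loose on the die bed; origin: middle of the face it lies on at the start. Three to five of the five are there (None if absent)
Mind the look-alikes: they are no part of the job. Of the things that look like the part that bears brush_mid, the smallest one is meant.

How it is judged (in metres and radians):
On the way, in this order (a step that is already met when the one before it is completed fails the run):
1. all scrap lies in the waste tray, before all clips are loaded (x of scrap1 in the frame of bed between -0.095 and 0.095 m and y of scrap1 in the frame of bed between -0.195 and -0.098 m and z of each of scrap1, scrap2, scrap3, scrap4, scrap5 in the frame of bed below 0.048 m and x of scrap2 in the frame of bed between -0.095 and 0.095 m and y of scrap2 in the frame of bed between -0.195 and -0.098 m and x of scrap3 in the frame of bed between -0.095 and 0.095 m and y of scrap3 in the frame of bed between -0.195 and -0.098 m and x of scrap4 in the frame of bed between -0.095 and 0.095 m and y of scrap4 in the frame of bed between -0.195 and -0.098 m and x of scrap5 in the frame of bed between -0.095 and 0.095 m and y of scrap5 in the frame of bed between -0.195 and -0.098 m), for 0.2 s.
2. every clip lies at rest in the chute, foot down and nose uphill, before the collar is locked (x of clip1_mid in the frame of trough between -0.14 and 0.13 m and y of clip1_mid in the frame of trough between -0.013 and 0.013 m and z of clip1_mid in the frame of trough between 0.008 and 0.024 m and angle between each of clip1_mid, clip2_mid, clip3_mid, clip4_mid's own z axis and vertical below 0.5 rad and x of chute_top in the frame of clip1_mid above 0 m and x of clip2_mid in the frame of trough between -0.14 and 0.13 m and y of clip2_mid in the frame of trough between -0.013 and 0.013 m and z of clip2_mid in the frame of trough between 0.008 and 0.024 m and x of chute_top in the frame of clip2_mid above 0 m and x of clip3_mid in the frame of trough between -0.14 and 0.13 m and y of clip3_mid in the frame of trough between -0.013 and 0.013 m and z of clip3_mid in the frame of trough between 0.008 and 0.024 m and x of chute_top in the frame of clip3_mid above 0 m and x of clip4_mid in the frame of trough between -0.14 and 0.13 m and y of clip4_mid in the frame of trough between -0.013 and 0.013 m and z of clip4_mid in the frame of trough between 0.008 and 0.024 m and x of chute_top in the frame of clip4_mid above 0 m), for 0.5 s.
3. the lock collar stands at its red mark (value of joint lock_collar between 1.28 and 1.52 rad), for 0.2 s.
At the end, for the whole second after the job is handed in: All scrap lies in the waste tray (centres below the bed's top); every clip rests on the trough's floor, foot down, nose uphill; the collar stands within 0.12 rad of the red mark (1.28 to 1.52); the brush stands upright on its mat, its middle within 45 mm of the mat's centre (all of step 1 and all of step 2 and all of step 3 and horizontal distance between brush_mid and mat below 0.045 m and angle between brush_mid's own z axis and vertical below 0.12 rad and height (world z) of brush_mid below 0.056 m); the robot touches nothing.
It fails at once if the gripper or arm touches a piece of scrap (it is to be swept with the brush only) (contact force between any of the fingers, the arm and scrap1 above 0.5 N or contact force between any of the fingers, the arm and scrap2 above 0.5 N or contact force between any of the fingers, the arm and scrap3 above 0.5 N or contact force between any of the fingers, the arm and scrap4 above 0.5 N or contact force between any of the fingers, the arm and scrap5 above 0.5 N).
It fails at once if the mug, till roll or stamp is shifted more than 25 mm or tipped (distance of any of mug, paper_roll, stamp from where it was at the start of the episode above 0.025 m or angle between any of mug, paper_roll, stamp's own z axis and vertical above 0.4 rad).
Of clip1, clip2, clip3, clip4 only 3 to 4 are there at a start; the rules pass over those that are not, and their reading is None.
Of scrap1, scrap2, scrap3, scrap4, scrap5 only 3 to 5 are there at a start; the rules pass over those that are not, and their reading is None.
At some moment in a run one of clip1, clip2, clip3, clip4 may be knocked a few centimetres aside while the robot is not near it.
It also fails if it takes over 208 s, if anything falls off the work surface, if the arm or the gripper's body presses on something with over 40 N, if the wrist force passes 120 N, or if a joint passes its speed limit or range.

### The arm

A 6-joint arm with a two-finger parallel gripper is mounted at the origin on the work surface. World frame = base frame: x ahead of the robot, y to its left, z up, the work surface at z = 0. Lengths are in m, angles in degrees, forces in N, time in s.
With the tool pointing down it reaches from about 0.4 to 0.825 m from the base axis. Payload 7 kg.
Tool frame: the origin (TCP) lies midway between the tips of the shut fingers; the grasp point (between the pads) lies 19 mm behind it; z points along the fingers, y is the direction in which the jaws open and shut (so a half turn about z gives the same grasp; the last joint's range is limited). The gripper opens to 88 mm and grips with 3 to 60 N. Pads are 19 mm wide; open, the fingers measure 130 mm over their backs; the gripper's body (78 mm by 193 mm) begins 47 mm behind the grasp point.
Start: joints at [-55.113, 20.546, 0.682, 0, -70.136, -16.507], TCP at [0.213, -0.641, 0.205] pointing down, gripper open.
Joint ranges: [-176.03, 176.03], [-82.01, 121.73], [-58.28, 71.71], [-173.87, 95.51], [-174.79, -0.11], [-173.66, 173.66]. Speed limits (degrees/s): [136.94, 136.94, 172.46, 180, 180, 180].

### API

Orientations are given as [roll, pitch, yaw] about the fixed x, y, z axes, in that order (R = Rz(yaw) Ry(pitch) Rx(roll)).
In Python, from plant import sensors, cams, job gives the robot as it stands.
- The arm moves only by the tool move_arm, never from a script. Its argument "commands" is a list of rows, each a list of 7 numbers: the finger opening in cm, from 0 to 8.76, then the shift along the tool's x, y, z in cm, then the turn, a rotation vector about the tool's x, y, z in rad. In form: [[hand, x, y, z, wx, wy, wz], ...]. A call has exactly 8 rows; each row is the pose to reach, as a shift and turn from the pose commanded when the call began, along the tool's axes at that moment; what a row does not reach only later rows make up. A row lasts 1/8 s, in which the tool goes at most 62.5 mm and 10.7 degrees, less where a joint would pass 70% of its speed; a pose out of reach is approached as far as the arm can. A call with a gripper value outside its range is refused whole. The fingers move at their own pace and stop on an object; the grip force is fixed at half the most. Time passes only in rows, so rows that repeat a pose let the fingers close, or fill a call up. It gives the time, the measured TCP pose, the force and the opening at its end, in the units of the state.
- sensors.get_obs(): the state, without advancing time (a new reading comes with each control period).
- cams.snapshot(name): name is "side" or "top" or "wrist"; returns a dict with "frame" (400x640x3 uint8, red, green, blue), "camera_matrix" (3x3 intrinsics, pixels), "dist_coeffs" ([k1, k2, p1, p2, k3] as OpenCV has them; the pictures are not rectified), "R" (3x3) and "t" (3): a world point X has camera coordinates R X + t. Camera axes: x right, y down, z forward; pixel columns grow to the right and rows downward; lengths in m; the calibration is good to about 2 mm. A picture is of the moment at which its call begins. There is no depth.
- job.close_job(): hands the job in, once; it reports no verdict.
The state is a dict: "clock": time; "joint_pos": joint angles; "qvel": joint speeds; "tau": joint torques, N m; "tool_pos": TCP position; "orientation": TCP orientation; "force": force on the tool from outside, world axes, zero at the start; "moment": the same for the moment, N m; "opening": finger opening in m.
Only numpy, scipy, OpenCV 4.12 (cv2) and the standard library are available. Lean on these libraries where they do the work, as an engineer would, in place of code of your own. Each camera call takes 0.05 s, during which the arm holds its last target.

## Working session

There is one attempt and no reset: what is moved stays moved. The work goes in short steps, Python scripts to look and compute and a tool call to move; the robot and the scene stay as the last step left them, time stands still between calls to the robot, and variables do not carry over. Pictures are saved under pics/ and viewed, and the job is handed in when it is done.

Besides the shell and the picture viewer there is one more tool, called after "Request:" as name([rows], argument=value, ...), one row to a line, values as JSON. move_arm: Moves the arm, as the interface text tells. Its arguments: {"type":"object","properties":{"commands":{"type":"array"}},"required":["commands"]}

```bash
ls; mkdir -p pics; python3 - <<'E'
from plant import sensors,cams
import cv2
print(sensors.get_obs())
for n in ["side","top","wrist"]:
    s=cams.snapshot(n)
    cv2.imwrite(f"pics/a_{n}.png",s["frame"][:,:,::-1])
    print(n,s["camera_matrix"].tolist(),s["dist_coeffs"],s["R"].tolist(),s["t"])
E
```

```text
pics
{'clock': 0.0, 'joint_pos': array([-5.51126347e+01,  2.05911521e+01,  6.36351501e-01, -2.02895855e-02,
       -7.01343179e+01, -1.65093212e+01]), 'qvel': array([ 0.15369545,  0.01933838, -0.0360161 ,  0.14764755, -0.00972315,
       -0.16579316]), 'tau': array([ 7.12865040e-04, -5.82715380e+01,  2.93082529e+01,  6.99788824e+00,
        6.97790732e-03, -1.24563471e-04]), 'tool_pos': array([ 0.21267145, -0.64010345,  0.20454494]), 'orientation': array([ 1.79909135e+02, -7.04005479e-03, -1.61628860e+02]), 'force': array([ 0.03950887, -0.15696582, -0.00894437]), 'moment': array([ 6.68070678e-02, -1.52168169e-03,  5.26602890e-05]), 'opening': 0.0878438872445523}
side [[476.700857490884, 0.0, 316.14282928218483], [0.0, 476.700857490884, 199.6049306508171], [0.0, 0.0, 1.0]] [-0.02419321  0.          0.          0.          0.        ] [[-0.9097846846875216, -0.41496501125701685, -0.009791166452011195], [-0.2639193297852118, 0.5965109958195695, -0.7579717799707786], [0.32037230665859956, -0.6870070387549239, -0.6522138558996112]] [0.46150228 0.27337118 1.14853052]
top [[389.5723011225747, 0.0, 329.7062198518125], [0.0, 389.5723011225747, 195.21466324641307], [0.0, 0.0, 1.0]] [-0.01699109  0.          0.          0.          0.        ] [[-0.021679291089002194, -0.9997498612614735, -0.005497567238627285], [-0.989729096152767, 0.02223852855987534, -0.14121531105414326], [0.14130224544042158, 0.002379654419558891, -0.989963642099213]] [-0.05243852  0.53958696  1.30896533]
wrist [[334.40619522443626, 0.0, 318.608526946007], [0.0, 334.40619522443626, 200.51370903683645], [0.0, 0.0, 1.0]] [-0.07288401  0.          0.          0.          0.        ] [[-0.3150058307720869, 0.9490887094778254, 0.0013957511607310274], [0.9055468940961485, 0.3001131683698094, 0.2998614826279836], [0.28417626426639764, 0.0957220335803088, -0.9539817310173417]] [ 0.67393412 -0.03743122  0.3920504 ]
```

View pics/a_top.png

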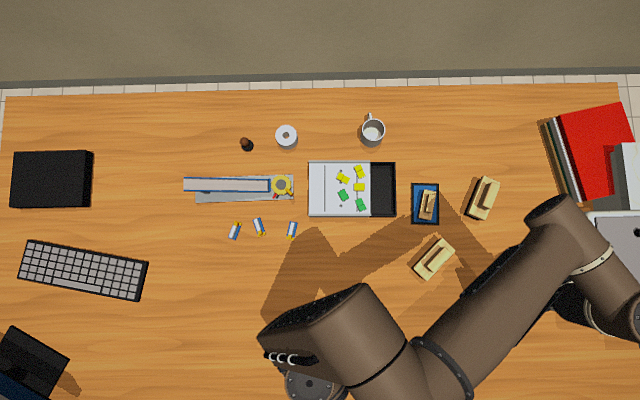

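View pics/a_side.png

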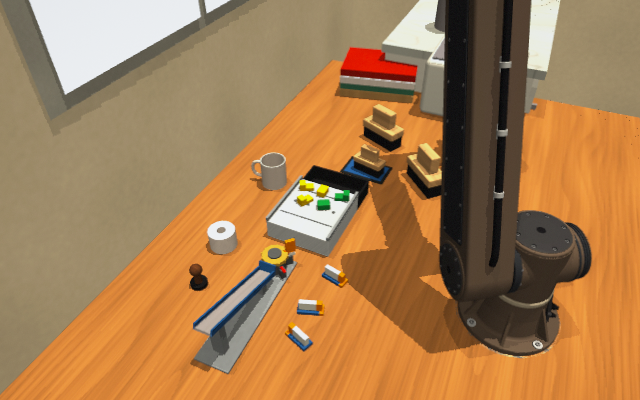

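View pics/a_wrist.png

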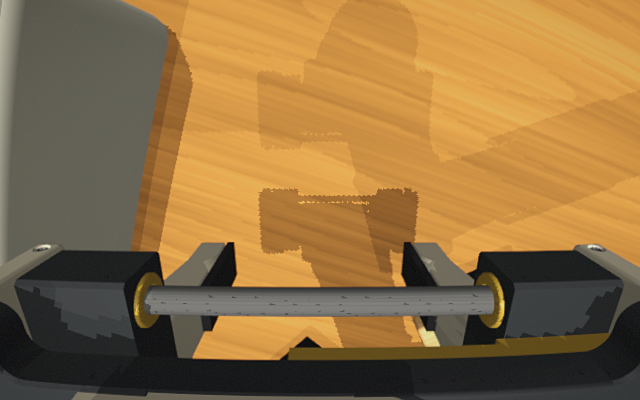

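```bash
cat > h.py <<'E'
import numpy as np, cv2
from plant import sensors,cams
def snap(n,save=None,crop=None,k=1):
    s=cams.snapshot(n); s={**s}
    if save:
        f=s["frame"][:,:,::-1]
        if crop: x0,y0,x1,y1=crop; f=f[y0:y1,x0:x1]
        f=cv2.resize(np.ascontiguousarray(f),None,fx=k,fy=k,interpolation=cv2.INTER_CUBIC)
        cv2.imwrite("pics/"+save+".png",f)
    return s
def back(s,px,z):
    px=np.array(px,float).reshape(-1,1,2)
    n=cv2.undistortPoints(px,s["camera_matrix"],s["dist_coeffs"]).reshape(-1,2)
    R,t=s["R"],s["t"]; c=-R.T@t
    d=np.c_[n,np.ones(len(n))]@R
    z=np.broadcast_to(z,len(n))
    return c+d*((z-c[2])/d[:,2])[:,None]
def proj(s,X):
    X=np.atleast_2d(np.array(X,float))
    return cv2.projectPoints(X,cv2.Rodrigues(s["R"])[0],s["t"],s["camera_matrix"],s["dist_coeffs"])[0].reshape(-1,2)
def tri(ss,pxs):
    # triangulate one point from several views
    A=[];b=[]
    for s,p in zip(ss,pxs):
        c=-s["R"].T@s["t"]; q=back(s,[p],0)[0]; d=q-c; d/=np.linalg.norm(d)
        P=np.eye(3)-np.outer(d,d); A.append(P); b.append(P@c)
    X,_,_,_=np.linalg.lstsq(np.vstack(A),np.hstack(b),rcond=None); return X
E
python3 - <<'E'
from h import *
snap("top","b1",(175,140,315,250),5)
snap("top","b2",(300,130,520,290),3.6)
snap("side","b3",(180,210,360,380),4)
snap("side","b4",(250,90,460,260),3.5)
E
```

```text
(no output)
```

View pics/b1.png

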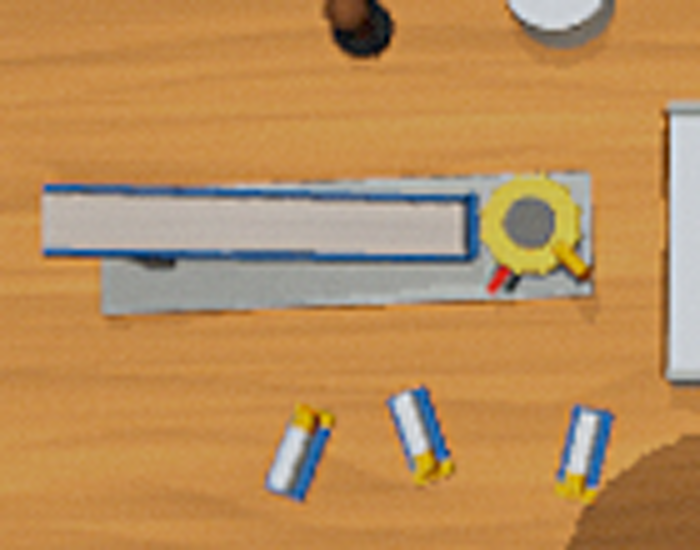

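View pics/b2.png

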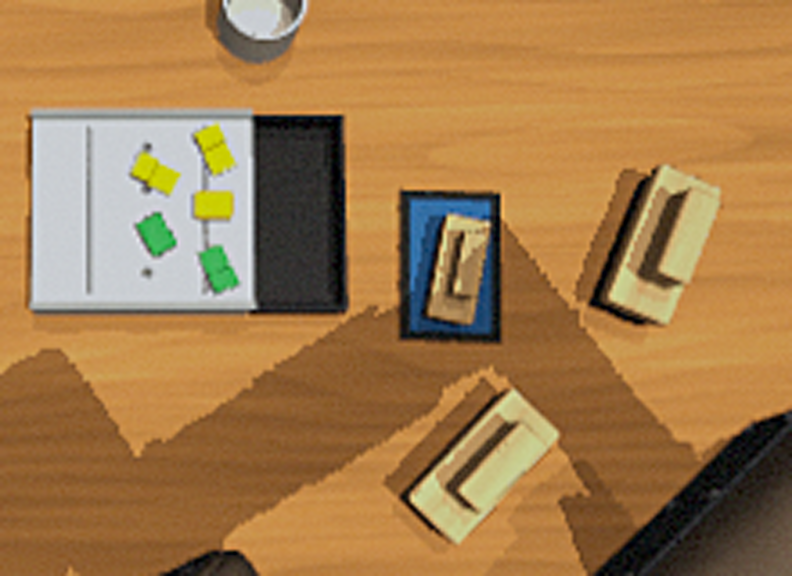

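View pics/b3.png

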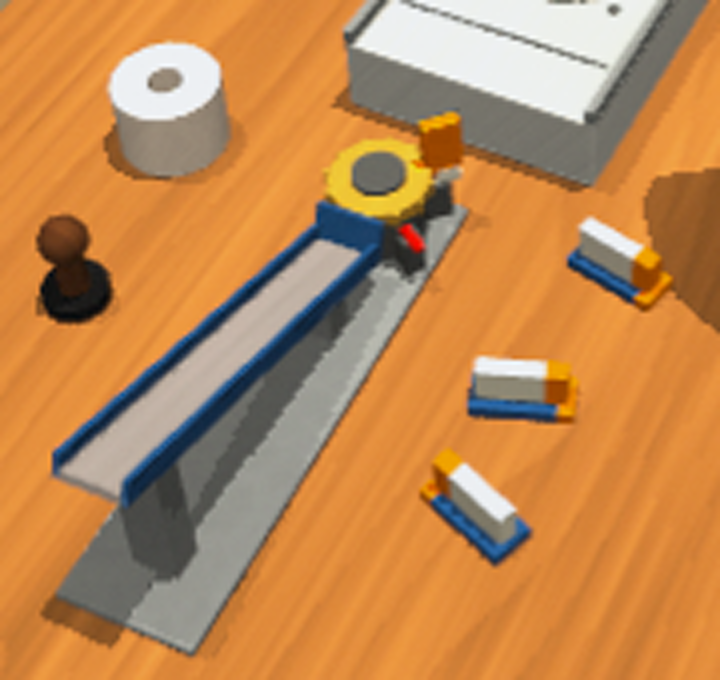

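View pics/b4.png

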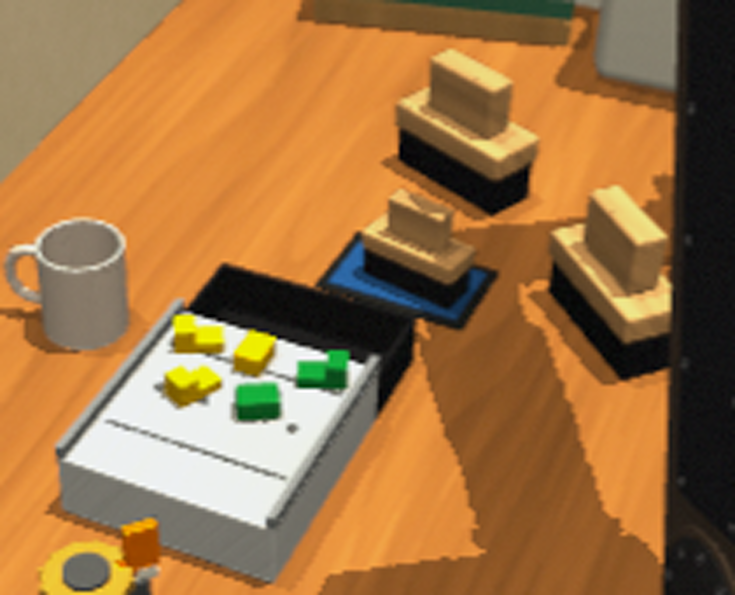

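```bash
python3 - <<'E'
from h import *
s=snap("top"); t=snap("side")
def b(name,px,z,off,k): 
    p=np.array(px,float)/k+np.array(off); print(name,back(s,p,z)[:,:2].round(4).tolist())
b("mat",[(401,191),(501,191),(501,342),(401,342)],0.003,(300,130),3.6)
b("brushback top corners",[(446,213),(490,218),(474,325),(430,318)],0.053,(300,130),3.6)
b("brushR back",[(660,165),(720,190),(665,325),(605,303)],0.07,(300,130),3.6)
b("bed railtop corners",[(30,110),(253,112),(257,312),(30,313)],0.072,(300,130),3.6)
b("tray",[(345,116),(346,312)],0.05,(300,130),3.6)
b("scraps",[(155,173),(215,149),(213,205),(155,234),(218,270)],0.075,(300,130),3.6)
o=(175,140)
b("clips foot",[(300,465),(412,425),(580,450)],0.02,o,5)
b("trough hi",[(43,190),(43,252)],0.14,o,5)
b("trough lo",[(470,198),(470,258)],0.05,o,5)
b("collar",[(531,222)],0.05,o,5)
b("tab",[(574,260)],0.09,o,5)
b("red",[(497,280)],0.03,o,5)
E
```

```text
mat [[0.5805, -0.3562], [0.5783, -0.4552], [0.4291, -0.4461], [0.4313, -0.3486]]
brushback top corners [[0.5499, -0.3874], [0.5441, -0.429], [0.4427, -0.4078], [0.4502, -0.3668]]
brushR back [[0.5886, -0.5882], [0.5634, -0.6431], [0.4374, -0.5812], [0.4592, -0.5268]]
bed railtop corners [[0.6546, 0.006], [0.6479, -0.2054], [0.4579, -0.2021], [0.4617, 0.0086]]
tray [[0.647, -0.2961], [0.4579, -0.2884]]
scraps [[0.5906, -0.1108], [0.6123, -0.168], [0.559, -0.1643], [0.5328, -0.1093], [0.4976, -0.167]]
clips foot [[0.416, 0.2667], [0.4421, 0.189], [0.4222, 0.0724]]
trough hi [[0.5905, 0.4058], [0.5499, 0.4045]]
trough lo [[0.5957, 0.1439], [0.5538, 0.1439]]
collar [[0.578, 0.1018]]
tab [[0.5447, 0.0682]]
red [[0.541, 0.1283]]
```

```bash
cat >> h.py <<'E'
from scipy.spatial.transform import Rotation as Ro
def row(pos,yaw,tilt=0.0,o=None):
    """shift (cm) and rotvec from current pose to pos with tool yaw (deg); tilt = turn about tool y (deg)"""
    o=o or sensors.get_obs()
    R0=Ro.from_euler("xyz",o["orientation"],degrees=True)
    R1=Ro.from_euler("xyz",[180,0,yaw],degrees=True)*Ro.from_euler("y",tilt,degrees=True)
    d=R0.inv().apply(np.array(pos)-o["tool_pos"])*100
    w=(R0.inv()*R1).as_rotvec()
    return d.round(2).tolist()+w.round(3).tolist()
E
python3 - <<'E'
from h import *
print(row([0.497,-0.398,0.23],168))
E
```

```text
[-34.62, 14.05, -2.46, 0.0, -0.0, 0.53]
```

Request:
move_arm([
  [8.7,-4,2,-2,0,0,0.1],
  [8.7,-10,4,-2.5,0,0,0.25],
  [8.7,-16,6.5,-2.5,0,0,0.4],
  [8.7,-22,9,-2.5,0,0,0.53],
  [8.7,-28,11.4,-2.5,0,0,0.53],
  [8.7,-34.6,14,-2.5,0,0,0.53],
  [8.7,-34.6,14,-2.5,0,0,0.53],
  [8.7,-34.6,14,-2.5,0,0,0.53],
])

```text
clock: 1.45
tool_pos: [0.4978, -0.3977, 0.2303]
orientation: [180.0, -0.0, 168.1]
force: [0.7, 0.3, -0.4]
opening: 0.0871
```

```bash
python3 - <<'E'
from h import *
snap("top","c_top"); snap("wrist","c_wrist"); snap("side","c_side",(250,90,460,260),3.5)
E
```

```text
(no output)
```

View pics/c_top.png

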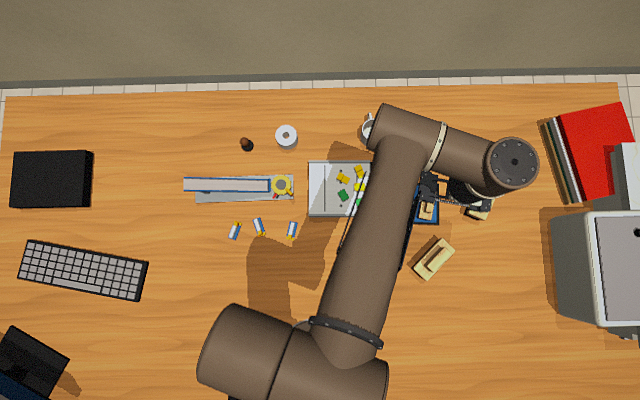

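View pics/c_wrist.png

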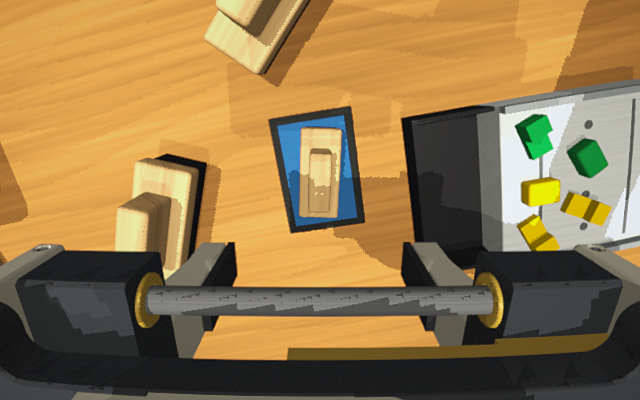

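```bash
python3 - <<'E'
from h import *
s=snap("wrist","c_w2",(255,95,375,240),5)
print(-s["R"].T@s["t"])
E
```

```text
[ 0.41584021 -0.38209943  0.41018235]
```

View pics/c_w2.png

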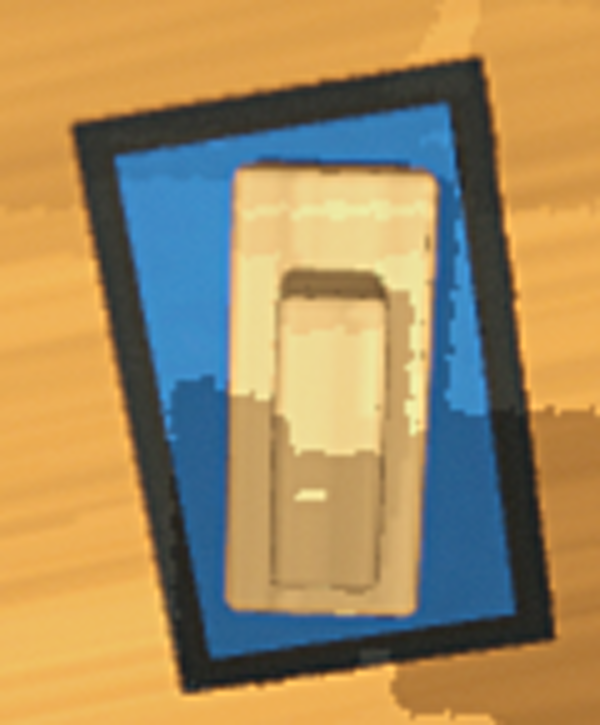

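View pics/c_side.png

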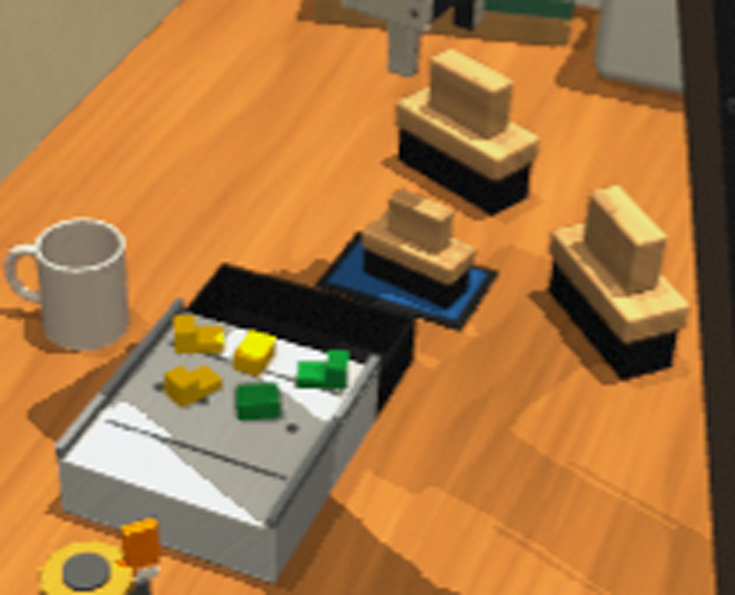

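```bash
python3 - <<'E'
from h import *
s=snap("wrist")
def b(px,z):
    q=back(s,np.array(px,float)/5+[255,95],z)[:,:2]; print(q.round(4).tolist(),q.mean(0).round(4)); return q
g=b([(283,297),(386,297),(380,585),(272,585)],0.093)
v=(g[0]+g[1]-g[2]-g[3])/2; print(np.linalg.norm(v),np.linalg.norm(g[0]-g[1]),np.degrees(np.arctan2(v[1],v[0])))
b([(234,168),(436,178),(415,612),(228,608)],0.053)
m=b([(75,125),(482,60),(553,635),(185,690)],0.003)
v=(m[0]+m[1]-m[2]-m[3])/2; print(np.linalg.norm(v),np.degrees(np.arctan2(v[1],v[0])))
# bed from wrist
print(s["frame"].shape)
E
```

```text
[[0.4667, -0.4001], [0.4708, -0.3808], [0.5277, -0.3935], [0.5232, -0.4148]] [ 0.4971 -0.3973]
0.05826383434787937 0.019661199589229284 166.40270382292456
[[0.4443, -0.4065], [0.4552, -0.3653], [0.5499, -0.3885], [0.54, -0.4299]] [ 0.4973 -0.3975]
[[0.4303, -0.4448], [0.4359, -0.3471], [0.5825, -0.3553], [0.5775, -0.4528]] [ 0.5065 -0.4   ]
0.14712669536967882 176.8228644076973
(400, 640, 3)
```

Request:
move_arm([
  [8.7,0.05,0,5,0,0,0.028],
  [8.7,0.05,0,10,0,0,0.028],
  [8.7,0.05,0,14,0,0,0.028],
  [8.7,0.05,0,16,0,0,0.028],
  [8.7,0.05,0,17,0,0,0.028],
  [8.7,0.05,0,17,0,0,0.028],
  [5,0.05,0,17,0,0,0.028],
  [1.5,0.05,0,17,0,0,0.028],
])

```text
clock: 2.7
tool_pos: [0.4971, -0.3988, 0.0616]
orientation: [-180.0, 0.1, 166.4]
force: [-0.1, 0.2, 0.4]
opening: 0.0723
```

Request:
move_arm([
  [1,0,0,0,0,0,0],
  [1,0,0,0,0,0,0],
  [1,0,0,0,0,0,0],
  [1,0,0,0,0,0,0],
  [1,0,0,-3,0,0,0],
  [1,0,0,-6,0,0,0],
  [1,0,0,-9,0,0,0],
  [1,0,0,-12,0,0,0],
])

```text
clock: 3.7
tool_pos: [0.4964, -0.3984, 0.1814]
orientation: [180.0, -0.0, 166.4]
force: [-0.1, -0.6, 0.3]
opening: 0.0102
```

```bash
python3 - <<'E'
from h import *
snap("side","d_side",(250,30,460,260),2.5);snap("wrist","d_w")
s=snap("top","d_top",(290,110,470,250),4)
E
```

```text
(no output)
```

View pics/d_side.png

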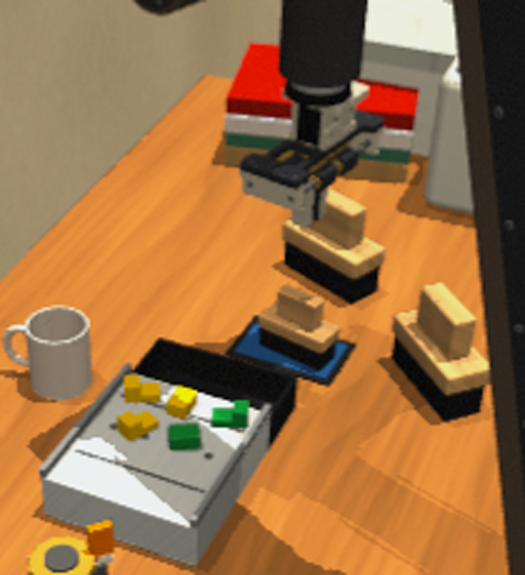

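View pics/d_w.png

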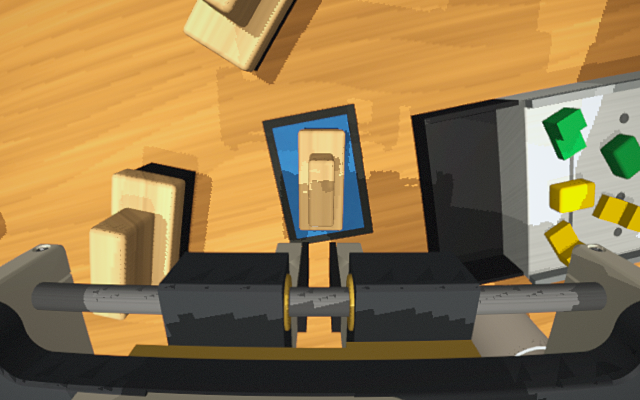

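The fingers closed too slowly, so they missed the grip and the brush still stands on its mat (wrist pixel ~(322,185)). I'll retry with a longer wait.

Request:
move_arm([
  [5,0,0,0,0,0,0],
  [5,0,0,0,0,0,0],
  [5,0,0,0,0,0,0],
  [5,0,0,0,0,0,0],
  [5,0,0,4,0,0,0],
  [5,0,0,8,0,0,0],
  [5,0,0,12.1,0,0,0],
  [5,0,0,12.1,0,0,0],
])

```text
clock: 4.85
tool_pos: [0.4942, -0.3974, 0.0563]
orientation: [179.9, -0.4, 166.4]
force: [-0.7, 0.2, 0.0]
opening: 0.0501
```

Request:
move_arm([
  [1,0,0,0,0,0,0],
  [1,0,0,0,0,0,0],
  [1,0,0,0,0,0,0],
  [1,0,0,0,0,0,0],
  [1,0,0,0,0,0,0],
  [1,0,0,0,0,0,0],
  [1,0,0,0,0,0,0],
  [1,0,0,0,0,0,0],
])

```text
clock: 5.85
tool_pos: [0.4972, -0.3987, 0.0607]
orientation: [-180.0, 0.1, 166.4]
force: [0.6, 2.1, 6.5]
opening: 0.0218
```

```bash
python3 - <<'E'
from h import *
print(row([0.4972,-0.3987,0.19],178.9))
print(row([0.5926,-0.044,0.19],178.9))
E
```

```text
[-0.02, -0.01, -12.93, -0.001, 0.002, -0.218]
[-0.97, 36.71, -12.94, -0.001, 0.002, -0.218]
```

Request:
move_arm([
  [1,0,0,-5,0,0,0],
  [1,0,0,-10,0,0,0],
  [1,0,0,-13,0,0,-0.1],
  [1,-0.2,6,-13,0,0,-0.218],
  [1,-0.4,12,-13,0,0,-0.218],
  [1,-0.6,18,-13,0,0,-0.218],
  [1,-0.8,24,-13,0,0,-0.218],
  [1,-0.9,30,-13,0,0,-0.218],
])

```text
clock: 6.85
tool_pos: [0.5756, -0.107, 0.1893]
orientation: [180.0, -0.0, 178.9]
force: [1.1, -0.1, -1.4]
opening: 0.0217
```

```bash
python3 - <<'E'
from h import *
print(row([0.5926,-0.044,0.15],178.9))
snap("side","e_side",(230,30,460,260),2.6);snap("wrist","e_w")
E
```

```text
[-1.57, 6.34, 3.93, 0.0, -0.0, -0.0]
```

View pics/e_side.png

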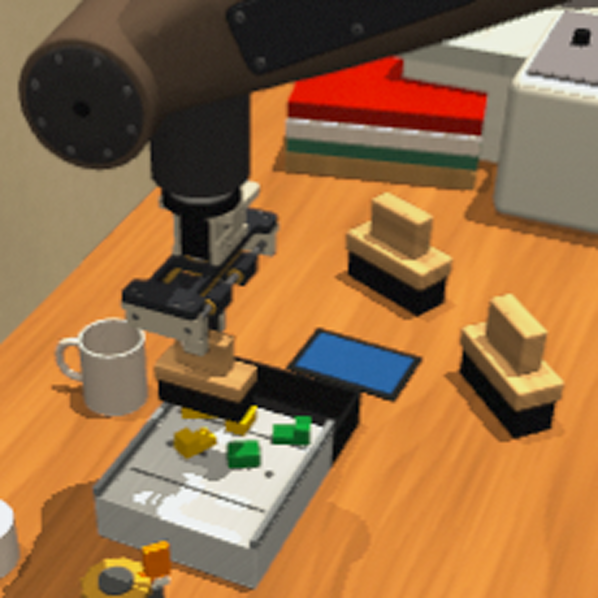

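View pics/e_w.png

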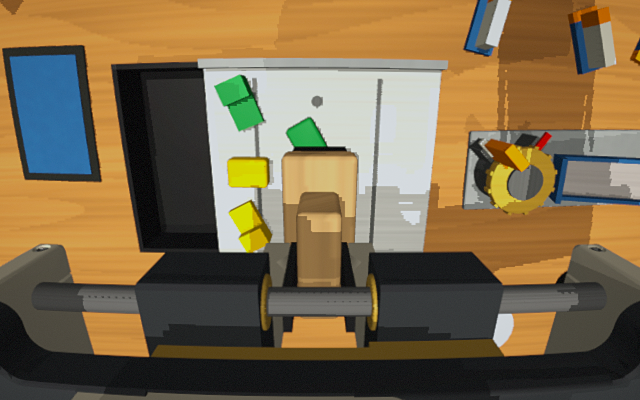

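```bash
python3 - <<'E'
from h import *
s=snap("wrist")
print(back(s,[(199,60),(446,62)],0.072).round(4)[:,:2], back(s,[(218,250),(429,250)],0.06).round(4)[:,:2])
E
```

```text
[[ 0.4629 -0.2025]
 [ 0.4675  0.005 ]] [[ 0.6434 -0.2079]
 [ 0.6468  0.0084]]
```

Request:
move_arm([
  [1,-1.5,5,0,0,0,0],
  [1,-1.6,6.4,2,0,0,0],
  [1,-1.6,6.4,5,0,0,0],
  [1,-1.6,6.4,6.5,0,0,0],
  [1,-1.6,6.4,7,0,0,0],
  [1,-1.6,6.4,7,0,0,0],
  [1,-1.6,6.4,7,0,0,0],
  [1,-1.6,6.4,7,0,0,0],
])

```text
clock: 8.0
tool_pos: [0.5934, -0.0454, 0.1203]
orientation: [180.0, 0.1, 178.9]
force: [-0.6, -0.6, -2.6]
opening: 0.0223
```

Request:
move_arm([
  [1,0,-1,0.1,0,0,0],
  [1,0,-2.2,0.1,0,0,0],
  [1,0,-3.4,0.1,0,0,0],
  [1,0,-4.6,0.1,0,0,0],
  [1,0,-5.8,0.1,0,0,0],
  [1,0,-7,0.1,0,0,0],
  [1,0,-8.2,0.1,0,0,0],
  [1,0,-9.4,0.1,0,0,0],
])

```text
clock: 9.0
tool_pos: [0.5911, -0.1401, 0.1184]
orientation: [180.0, -0.0, 178.9]
force: [0.2, 0.4, -2.0]
opening: 0.0216
```

Request:
move_arm([
  [1,0,-1.2,0,0,0,0],
  [1,0,-2.4,0,0,0,0],
  [1,0,-3.6,0,0,0,0],
  [1,0,-4.8,0,0,0,0],
  [1,0,-6,0,0,0,0],
  [1,0,-7.2,0,0,0,0],
  [1,0,-8.4,0,0,0,0],
  [1,0,-9.2,0,0,0,0],
])

```text
clock: 10.0
tool_pos: [0.5893, -0.2321, 0.1184]
orientation: [-180.0, -0.0, 178.9]
force: [-0.2, -0.1, -2.0]
opening: 0.0217
```

```bash
python3 - <<'E'
from h import *
snap("side","f_side",(230,30,460,260),2.6);snap("wrist","f_w")
E
```

```text
(no output)
```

View pics/f_side.png

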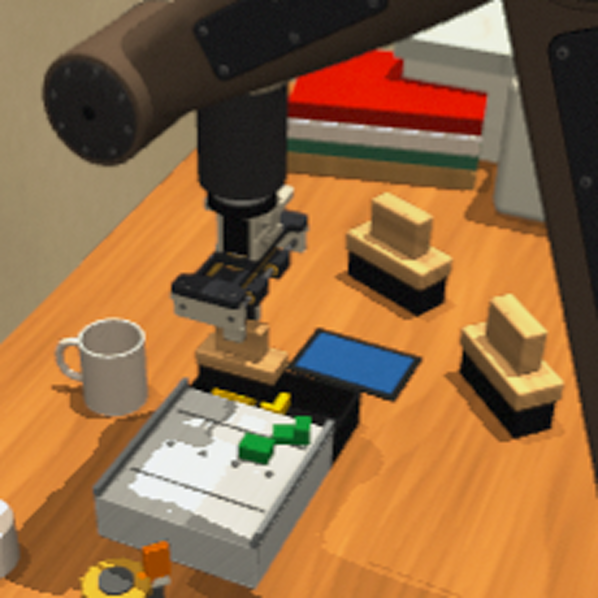

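View pics/f_w.png

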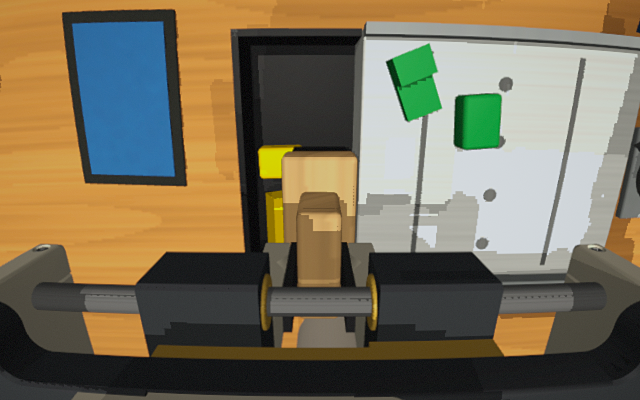

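Request:
move_arm([
  [1,0,0,-3,0,0,0],
  [1,1,3,-5,0,0,0],
  [1,3.5,9,-5,0,0,0],
  [1,6,15,-5,0,0,0],
  [1,6.8,18.7,-5,0,0,0],
  [1,6.8,18.7,-2.5,0,0,0],
  [1,6.8,18.7,-0.3,0,0,0],
  [1,6.8,18.7,0,0,0,0],
])

```text
clock: 11.1
tool_pos: [0.5242, -0.0426, 0.1181]
orientation: [-180.0, -0.1, 179.0]
force: [-7.8, 4.0, 12.6]
opening: 0.0219
```

```bash
python3 - <<'E'
from h import *
print(sensors.get_obs()["tool_pos"])
snap("wrist","g_w")
E
```

```text
[ 0.5242142  -0.04262628  0.11811505]
```

View pics/g_w.png

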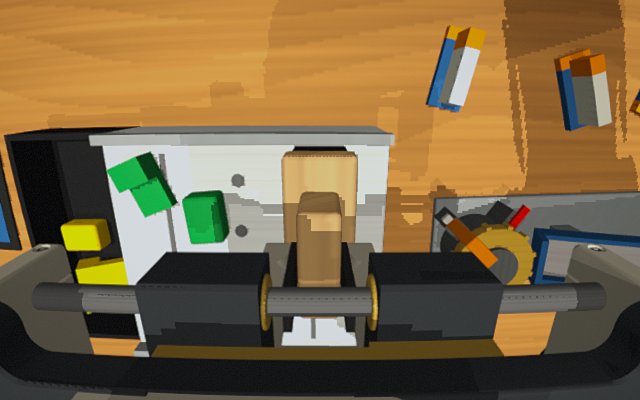

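Request:
move_arm([
  [1,-0.1,-0.5,-0.15,0,0,0],
  [1,-0.1,-2,-0.15,0,0,0],
  [1,-0.1,-3.3,-0.15,0,0,0],
  [1,-0.1,-4.6,-0.15,0,0,0],
  [1,-0.1,-5.8,-0.15,0,0,0],
  [1,-0.1,-7,-0.15,0,0,0],
  [1,-0.1,-8.2,-0.15,0,0,0],
  [1,-0.1,-9.4,-0.15,0,0,0],
])

```text
clock: 12.15
tool_pos: [0.5243, -0.1378, 0.12]
orientation: [180.0, 0.0, 178.9]
force: [0.8, 0.1, -3.1]
opening: 0.0214
```

Request:
move_arm([
  [1,0,-1.2,0,0,0,0],
  [1,0,-2.4,0,0,0,0],
  [1,0,-3.6,0,0,0,0],
  [1,0,-4.8,0,0,0,0],
  [1,0,-6,0,0,0,0],
  [1,0,-7.2,0,0,0,0],
  [1,0,-8.4,0,0,0,0],
  [1,0,-9.6,0,0,0,0],
])

```text
clock: 13.15
tool_pos: [0.5224, -0.2338, 0.1199]
orientation: [-180.0, -0.0, 178.9]
force: [0.5, 0.1, -3.2]
opening: 0.0216
```

```bash
python3 - <<'E'
from h import *
snap("side","h_side",(230,30,460,260),2.6);snap("wrist","h_w")
E
```

```text
(no output)
```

View pics/h_side.png

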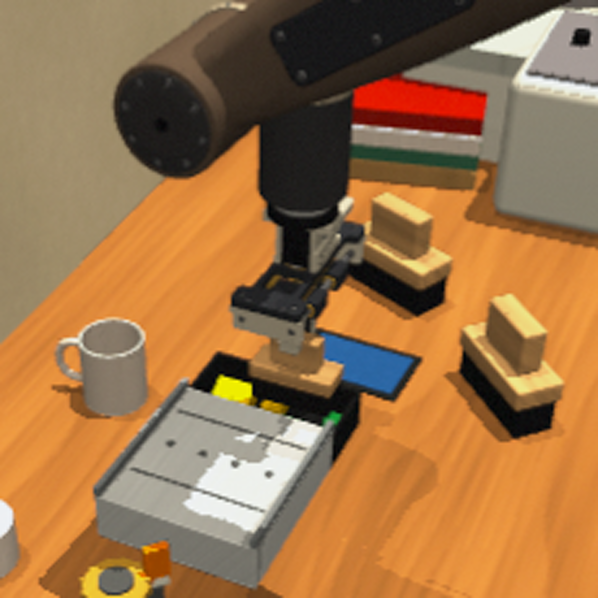

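View pics/h_w.png

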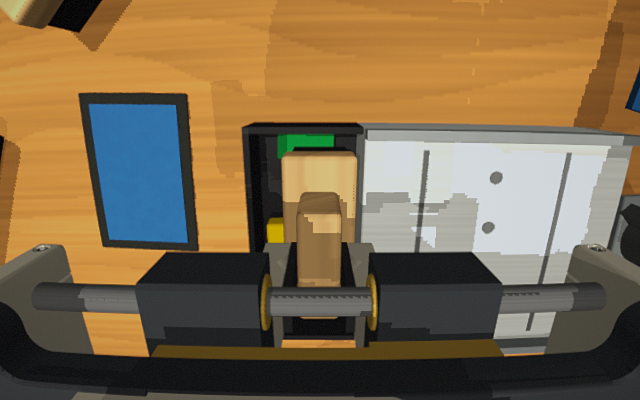

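```bash
python3 - <<'E'
from h import *
s=snap("wrist"); m=back(s,[(79,93),(187,94),(198,250),(103,246)],0.003); print(m.round(4)[:,:2],m.mean(0))
print(row([0.5065,-0.4,0.17],177),row([0.5065,-0.4,0.062],177))
E
```

```text
[[ 0.4294 -0.4441]
 [ 0.4351 -0.3455]
 [ 0.5821 -0.3543]
 [ 0.577  -0.4524]] [ 0.50589143 -0.39909789  0.003     ]
[1.24, -16.66, -5.02, 0.0, -0.0, 0.032] [1.24, -16.66, 5.78, 0.0, -0.0, 0.032]
```

Request:
move_arm([
  [1,0,0,-3,0,0,0],
  [1,0,-3,-5,0,0,0],
  [1,1,-9,-5,0,0,0.03],
  [1,1.2,-14,-5,0,0,0.03],
  [1,1.2,-16.7,-5,0,0,0.03],
  [1,1.2,-16.7,-1,0,0,0.03],
  [1,1.2,-16.7,3,0,0,0.03],
  [1,1.2,-16.7,5,0,0,0.03],
])

```text
clock: 14.3
tool_pos: [0.5059, -0.3989, 0.0673]
orientation: [179.9, -0.2, 177.2]
force: [0.3, -0.9, -2.5]
opening: 0.0217
```

```bash
python3 - <<'E'
from h import *
print(row([0.5065,-0.4,0.0612],177))
E
```

```text
[-0.07, -0.1, 0.61, 0.002, -0.003, 0.003]
```

Request:
move_arm([
  [1,0,0,0.3,0,0,0],
  [1,0,0,0.6,0,0,0],
  [1,0,0,0.85,0,0,0],
  [1,0,0,0.85,0,0,0],
  [4,0,0,0.85,0,0,0],
  [5,0,0,0.85,0,0,0],
  [5,0,0,0.85,0,0,0],
  [5,0,0,0.85,0,0,0],
])

```text
clock: 15.3
tool_pos: [0.5073, -0.3998, 0.0616]
orientation: [-180.0, 0.0, 177.2]
force: [0.1, -0.9, 0.7]
opening: 0.0491
```

Request:
move_arm([
  [5,0,0,-1,0,0,0],
  [5,0,0,-4,0,0,0],
  [5,0,0,-8,0,0,0],
  [5,0,0,-13,0,0,0],
  [5,0,3,-16,0,0,0],
  [5,0,8,-16,0,0,0],
  [5,0,14,-16,0,0,0],
  [5,0,20,-16,0,0,0],
])

```text
clock: 16.3
tool_pos: [0.5169, -0.1985, 0.2224]
orientation: [-180.0, 0.1, 177.1]
force: [1.0, 1.0, -0.3]
opening: 0.05
```

```bash
python3 - <<'E'
from h import *
snap("side","i_side",(230,30,460,260),2.6);snap("wrist","i_w");snap("top","i_top")
E
```

```text
(no output)
```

View pics/i_side.png

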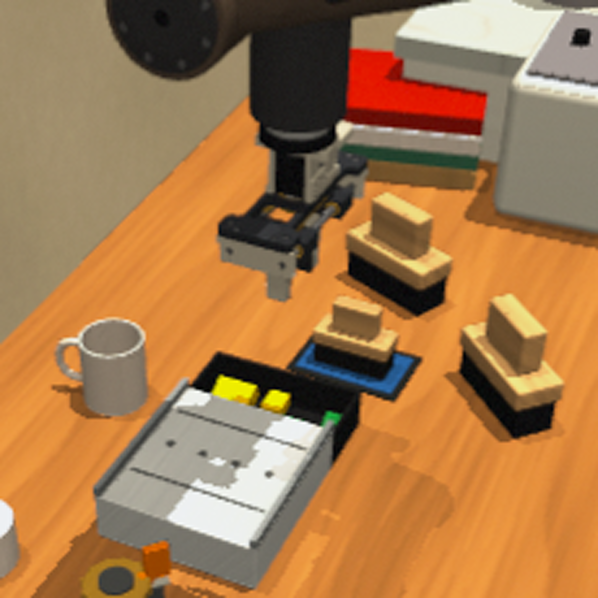

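View pics/i_w.png

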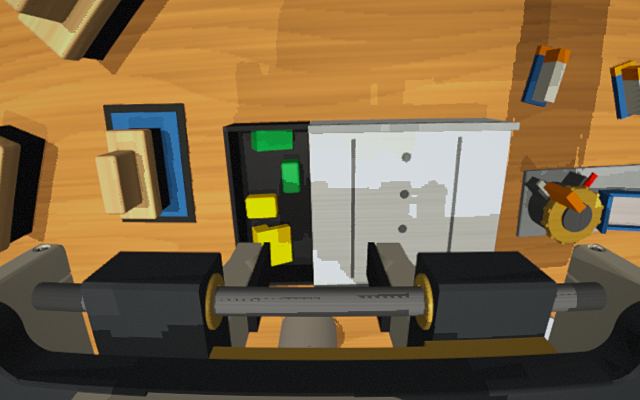

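View pics/i_top.png

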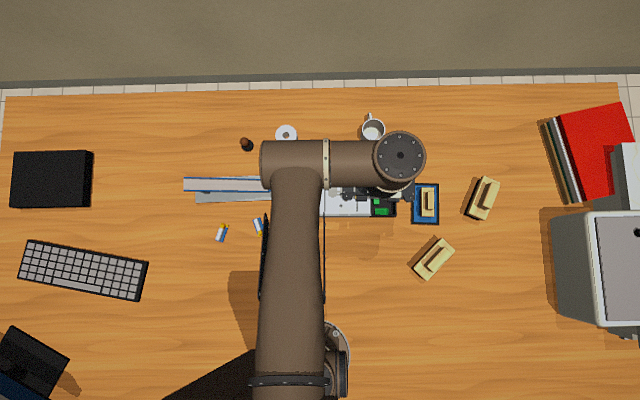

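```bash
python3 - <<'E'
from h import *
snap("wrist","j_w",(220,110,330,290),4)
E
```

```text
(no output)
```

View pics/j_w.png

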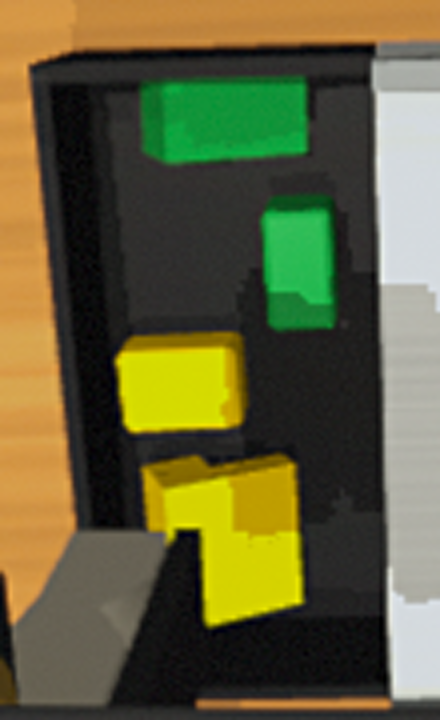

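```bash
python3 - <<'E'
from h import *
print(row([0.43,0.30,0.26],180))
E
```

```text
[11.04, 49.43, -3.77, -0.0, 0.002, -0.046]
```

Request:
move_arm([
  [5,1,6,-3.8,0,0,0],
  [5,2,12,-3.8,0,0,-0.046],
  [5,4,18,-3.8,0,0,-0.046],
  [5,6,24,-3.8,0,0,-0.046],
  [5,8,30,-3.8,0,0,-0.046],
  [5,10,36,-3.8,0,0,-0.046],
  [5,11,42,-3.8,0,0,-0.046],
  [5,11,48,-3.8,0,0,-0.046],
])

```text
clock: 17.5
tool_pos: [0.4308, 0.2812, 0.2605]
orientation: [179.9, 0.1, 179.8]
force: [2.1, 0.4, 0.4]
opening: 0.0499
```

```bash
python3 - <<'E'
from h import *
snap("wrist","k_w",None);snap("top","k_t",(170,140,450,260),2.8)
E
```

```text
(no output)
```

View pics/k_w.png

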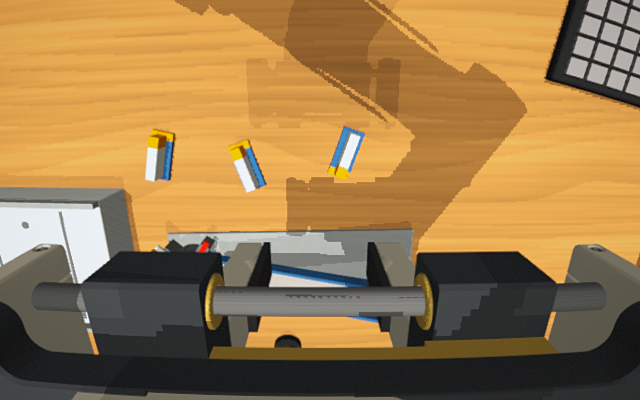

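View pics/k_t.png

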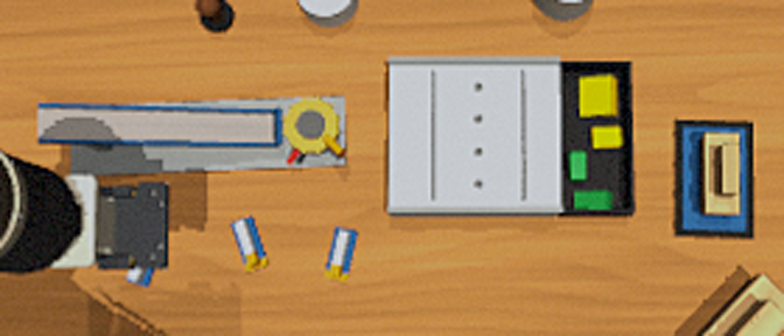

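```bash
python3 - <<'E'
from h import *
snap("wrist","l_w",(135,110,375,205),3.3)
E
```

```text
(no output)
```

View pics/l_w.png

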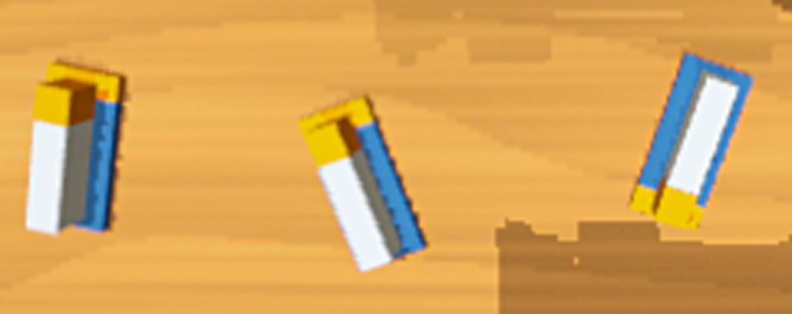

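```bash
cat >> h.py <<'E'
def clip(s,ends,z=0.032):
    """ends: nose-mid px, tail-mid px of the rib top"""
    q=back(s,ends,z)[:,:2]; v=q[0]-q[1]
    return q.mean(0).round(4),np.linalg.norm(v).round(4),np.degrees(np.arctan2(v[1],v[0])).round(1)
E
python3 - <<'E'
from h import *
s=snap("wrist")
f=lambda *p:np.array(p,float)/3.3+[135,110]
print("C",clip(s,f((55,82),(42,233))))
print("B",clip(s,f((325,125),(376,263))))
print("A",clip(s,f((677,223),(722,78))))
E
```

```text
C (array([0.4209, 0.07  ]), np.float64(0.0593), np.float64(166.8))
B (array([0.4357, 0.1854]), np.float64(0.0554), np.float64(-163.5))
A (array([0.4196, 0.3161]), np.float64(0.0565), np.float64(-16.0))
```

```bash
python3 - <<'E'
from h import *
print(row([0.42,0.316,0.013],164))
E
```

```text
[1.1, 3.6, 24.6, -0.001, -0.0, 0.276]
```

Request:
move_arm([
  [5,1.1,3.6,5,0,0,0.15],
  [5,1.1,3.6,10,0,0,0.276],
  [5,1.1,3.6,15,0,0,0.276],
  [5,1.1,3.6,20,0,0,0.276],
  [5,1.1,3.6,23,0,0,0.276],
  [5,1.1,3.6,24.5,0,0,0.276],
  [5,1.1,3.6,24.6,0,0,0.276],
  [3,1.1,3.6,24.6,0,0,0.276],
])

```text
clock: 18.7
tool_pos: [0.4206, 0.3165, 0.0147]
orientation: [179.9, 0.0, 164.0]
force: [-0.3, 0.9, -0.3]
opening: 0.0445
```

Request:
move_arm([
  [0.5,0,0,0,0,0,0],
  [0.5,0,0,0,0,0,0],
  [0.5,0,0,0,0,0,0],
  [0.5,0,0,0,0,0,0],
  [0.5,0,0,0,0,0,0],
  [0.5,0,0,0,0,0,0],
  [0.5,0,0,0,0,0,0],
  [0.5,0,0,0,0,0,0],
])

```text
clock: 19.7
tool_pos: [0.4197, 0.316, 0.0134]
orientation: [-180.0, -0.0, 164.0]
force: [0.5, -0.8, -0.5]
opening: 0.0051
```

```bash
python3 - <<'E'
from h import *
snap("wrist","m_w",None);snap("side","m_s",(180,210,420,390),3.2)
E
```

```text
(no output)
```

View pics/m_w.png

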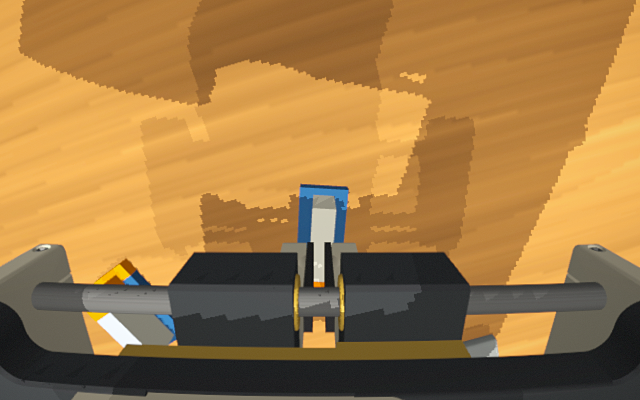

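View pics/m_s.png

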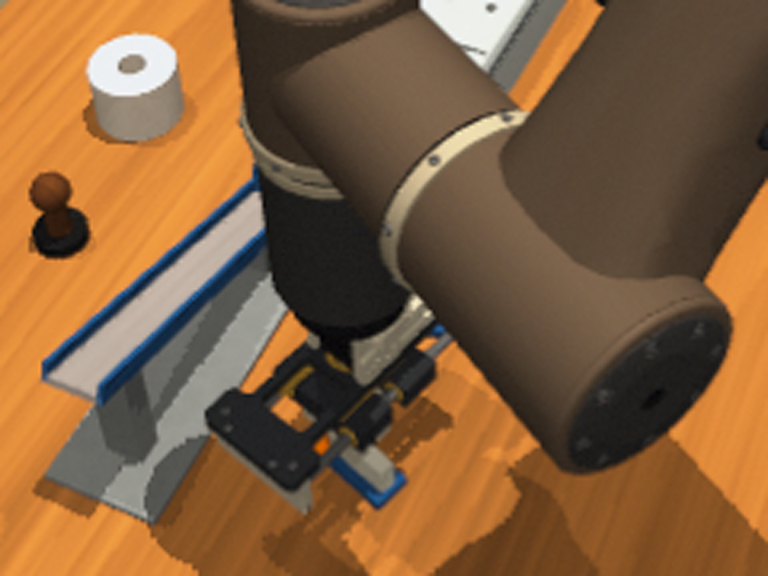

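```bash
python3 - <<'E'
from h import *
s=snap("wrist","n_w",(260,170,380,360),4)
o=sensors.get_obs();p=o["tool_pos"];print(o["opening"])
for z in (0,0.0134,0.032): print(proj(s,[p[0],p[1],z]))
print(clip(s,[(322,285),(324,197)]))
E
```

```text
0.005166021018854217
[[318.63899704 233.23106158]]
[[318.63593246 242.1981595 ]]
[[318.63095116 256.74604096]]
(array([0.4127, 0.3204]), np.float64(0.0507), np.float64(-17.0))
```

View pics/n_w.png

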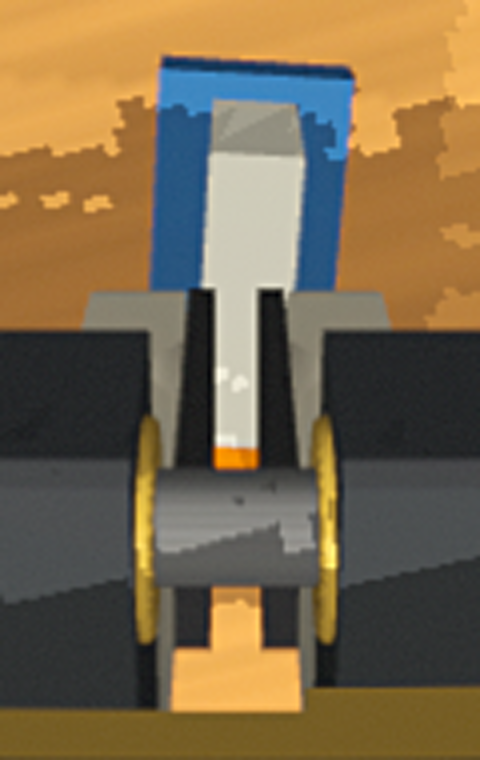

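Request:
move_arm([
  [0.5,0,0,-1,0,0,0],
  [0.5,0,0,-2,0,0,0],
  [0.5,0,0,-3,0,0,0],
  [0.5,0,0,-5,0,0,0],
  [0.5,0,0,-7,0,0,0],
  [0.5,0,0,-9,0,0,0],
  [0.5,0,0,-10,0,0,0],
  [0.5,0,0,-10,0,0,0],
])

```text
clock: 20.85
tool_pos: [0.4199, 0.3164, 0.1142]
orientation: [179.9, 0.0, 164.0]
force: [0.7, 0.8, -0.8]
opening: 0.0049
```

```bash
python3 - <<'E'
from h import *
s=snap("wrist","o_w");snap("side","o_s",(180,210,420,390),3.2)
E
```

```text
(no output)
```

View pics/o_w.png

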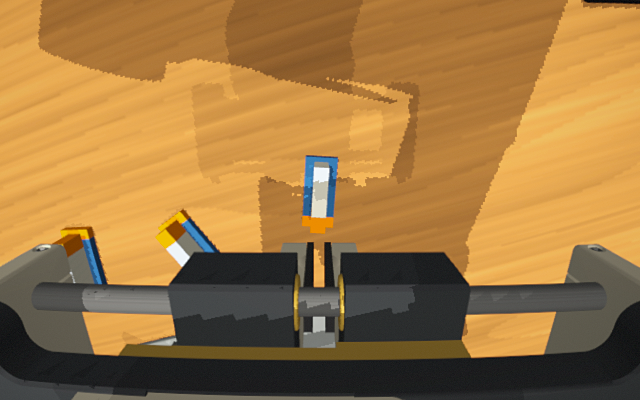

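View pics/o_s.png

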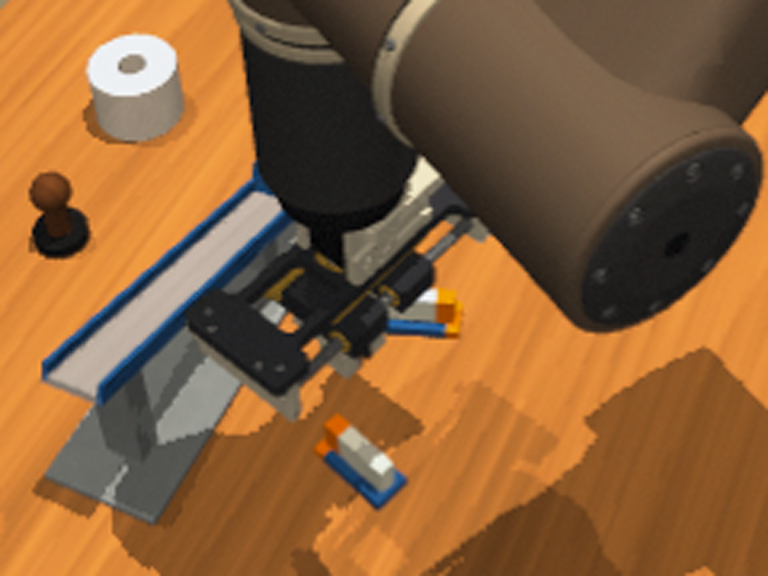

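```bash
python3 - <<'E'
from h import *
s=snap("wrist","p_w",(290,145,350,245),6)
t=snap("side","p_s",(270,330,315,375),12)
snap("top","p_t",(205,200,300,260),7)
E
```

```text
(no output)
```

View pics/p_w.png

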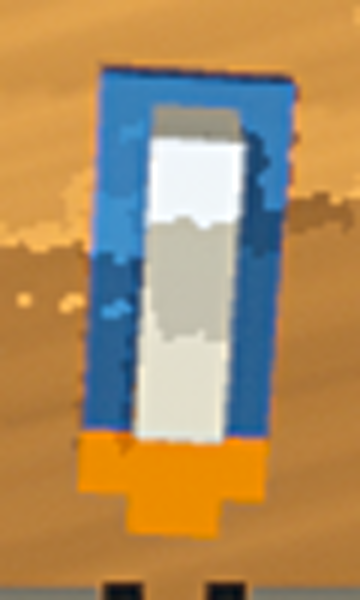

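View pics/p_s.png

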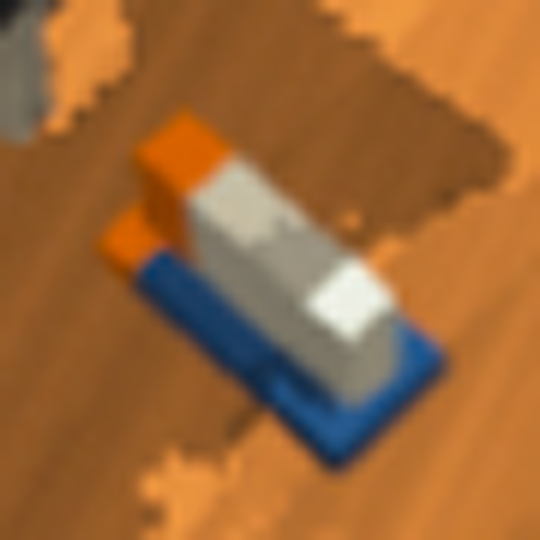

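View pics/p_t.png

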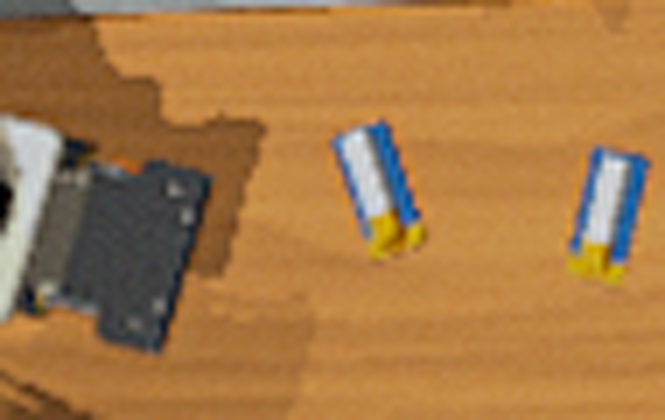

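```bash
python3 - <<'E'
from h import *
s=snap("wrist");t=snap("side")
f=lambda p:np.array(p,float)/6+[290,145]; g=lambda p:np.array(p,float)/12+[270,330]
print(clip(s,np.array([f((173,537)),f((197,140))])))
print(clip(t,np.array([g((160,130)),g((350,300))])))
print("side foot tail corners z~.008",back(t,np.array([g((335,455)),g((445,355))]),0.008))
print("wrist foot top tail",back(s,np.array([f((100,75)),f((293,80))]),0.008), )
for name,a,b in [("rib tail mid top",(197,140),(350,300)),("nose end mid",(173,537),(160,130))]:
    print(name,tri([s,t],[f(a),g(b)]))
o=sensors.get_obs(); print(o["tool_pos"])
print(proj(s,[list(o["tool_pos"])])) 
E
```

```text
(array([0.4212, 0.3168]), np.float64(0.0569), np.float64(-19.2))
(array([0.4231, 0.3162]), np.float64(0.0507), np.float64(-19.8))
side foot tail corners z~.008 [[0.39510543 0.34140328 0.008     ]
 [0.38549748 0.31501833 0.008     ]]
wrist foot top tail [[0.38630845 0.3143064  0.008     ]
 [0.39460616 0.34064695 0.008     ]]
rib tail mid top [0.39573903 0.32678446 0.03616291]
nose end mid [0.44732619 0.30762749 0.03242474]
[0.41953252 0.31575876 0.11285112]
[[318.87591446 242.46322162]]
```

```bash
python3 - <<'E'
from h import *
t=snap("side","q_s",(240,280,320,350),8)
o=sensors.get_obs(); p=o["tool_pos"]; print(o["opening"])
for dz in (0,.01,.019,.03): print((proj(t,[p[0],p[1],p[2]+dz])-[240,280])*8)
E
```

```text
0.004931039615075037
[[408.02932865 375.1024412 ]]
[[406.30539232 352.64278626]]
[[404.73430949 332.16907715]]
[[402.78846443 306.80441789]]
```

View pics/q_s.png

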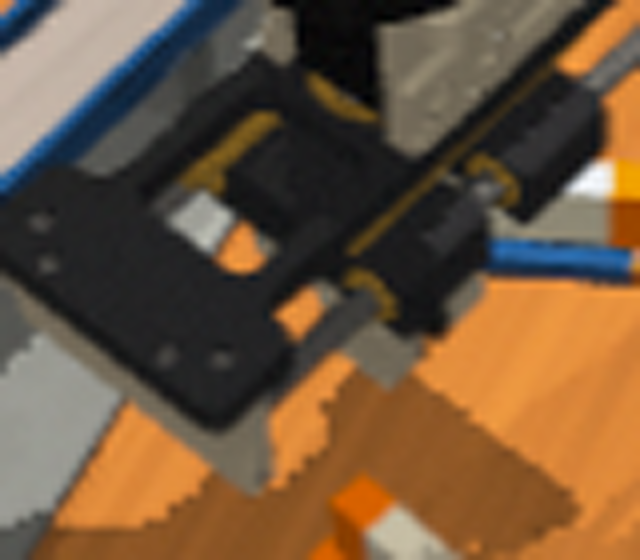

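```bash
python3 - <<'E'
from h import *
print(row([0.4215,0.3168,0.002],161))
s=snap("wrist"); o=sensors.get_obs(); R=Ro.from_euler("xyz",o["orientation"],degrees=True)
for dx in (9.5,-9.5,5,-5):
  for dz in (0,-10,-19,-25):
    print(dx,dz,proj(s,[o["tool_pos"]+R.apply([dx/1e3,0,dz/1e3])])[0].round(1))
E
```

```text
[-0.16, 0.15, 11.1, -0.001, -0.0, 0.052]
9.5 0 [318.8 227.3]
9.5 -10 [318.8 234.2]
9.5 -19 [318.8 241. ]
9.5 -25 [318.8 245.9]
-9.5 0 [318.8 256.9]
-9.5 -10 [318.8 265. ]
-9.5 -19 [318.8 273. ]
-9.5 -25 [318.8 278.8]
5 0 [318.8 234.5]
5 -10 [318.8 241.7]
5 -19 [318.8 248.8]
5 -25 [318.8 253.9]
-5 0 [318.8 250.1]
-5 -10 [318.8 257.9]
-5 -19 [318.8 265.6]
-5 -25 [318.8 271.2]
```

Request:
move_arm([
  [5,-0.16,0.15,0,0,0,0.05],
  [5,-0.16,0.15,0,0,0,0.05],
  [5,-0.16,0.15,0,0,0,0.05],
  [5,-0.16,0.15,2,0,0,0.05],
  [5,-0.16,0.15,6,0,0,0.05],
  [5,-0.16,0.15,9,0,0,0.05],
  [5,-0.16,0.15,10.7,0,0,0.05],
  [5,-0.16,0.15,11,0,0,0.05],
])

```text
clock: 22.3
tool_pos: [0.4212, 0.3163, 0.0024]
orientation: [-179.9, -0.0, 161.2]
force: [-0.5, 0.0, 0.1]
opening: 0.0503
```

Request:
move_arm([
  [2.5,0,0,0,0,0,0],
  [0.5,0,0,0,0,0,0],
  [0.5,0,0,0,0,0,0],
  [0.5,0,0,0,0,0,0],
  [0.5,0,0,0,0,0,0],
  [0.5,0,0,0,0,0,0],
  [0.5,0,0,0,0,0,0],
  [0.5,0,0,0,0,0,0],
])

```text
clock: 23.3
tool_pos: [0.4217, 0.3171, 0.0037]
orientation: [180.0, 0.0, 161.1]
force: [-1.8, -0.9, 5.7]
opening: 0.0115
```

```bash
python3 - <<'E'
from h import *
print(row([0.572,0.38,0.27],-90))
E
```

```text
[-12.19, 10.82, -26.63, -0.0, 0.0, -1.9]
```

Request:
move_arm([
  [0.5,0,0,-3,0,0,0],
  [0.5,0,0,-8,0,0,-0.1],
  [0.5,0,0,-13,0,0,-0.27],
  [0.5,0,0,-18,0,0,-0.44],
  [0.5,-2,2,-23,0,0,-0.61],
  [0.5,-5,5,-26.6,0,0,-0.78],
  [0.5,-8,8,-26.6,0,0,-0.95],
  [0.5,-12.2,10.8,-26.6,0,0,-1.12],
])

```text
clock: 24.3
tool_pos: [0.5729, 0.3809, 0.2698]
orientation: [180.0, 0.1, -134.3]
force: [-0.3, 1.0, -0.4]
opening: 0.0115
```

Request:
move_arm([
  [0.5,0,0,0,0,0,-0.16],
  [0.5,0,0,0,0,0,-0.32],
  [0.5,0,0,0,0,0,-0.48],
  [0.5,0,0,0,0,0,-0.64],
  [0.5,0,0,0,0,0,-0.78],
  [0.5,0,0,0,0,0,-0.78],
  [0.5,0,0,0,0,0,-0.78],
  [0.5,0,0,0,0,0,-0.78],
])

```text
clock: 25.3
tool_pos: [0.572, 0.3798, 0.2693]
orientation: [180.0, -0.0, -90.1]
force: [0.8, 0.1, -0.2]
opening: 0.0113
```

```bash
python3 - <<'E'
from h import *
s=snap("wrist","r_w");snap("side","r_s",(150,180,420,390),2.9)
E
```

```text
(no output)
```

View pics/r_w.png

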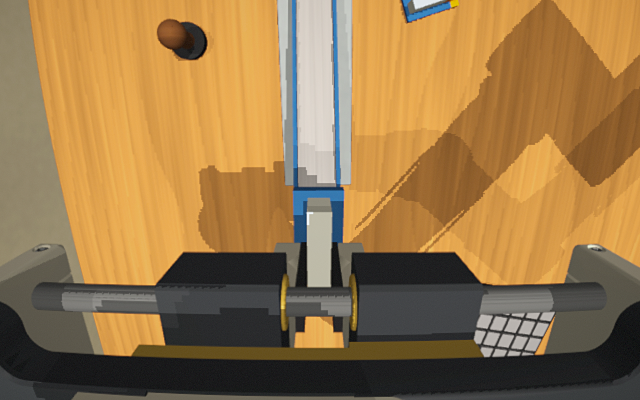

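View pics/r_s.png

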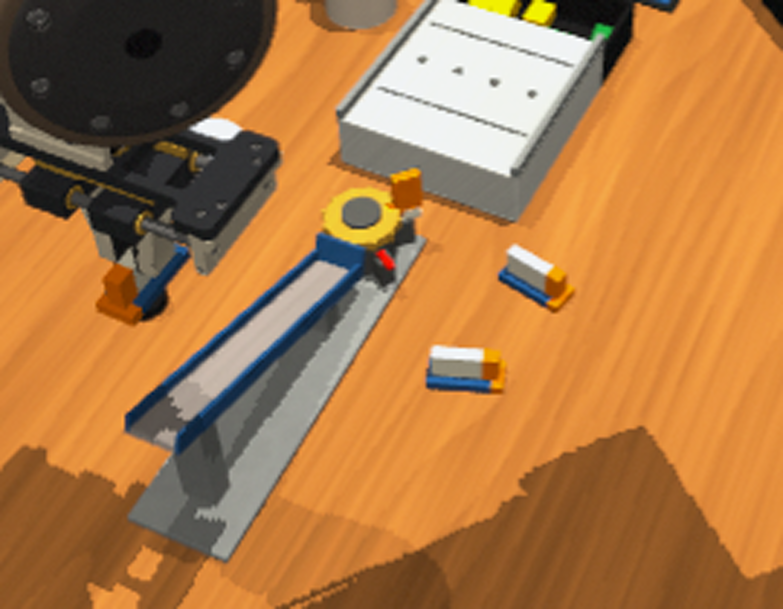

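```bash
python3 - <<'E'
from h import *
s=snap("wrist","s_w",(270,0,360,215),3.6)
E
```

```text
(no output)
```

View pics/s_w.png

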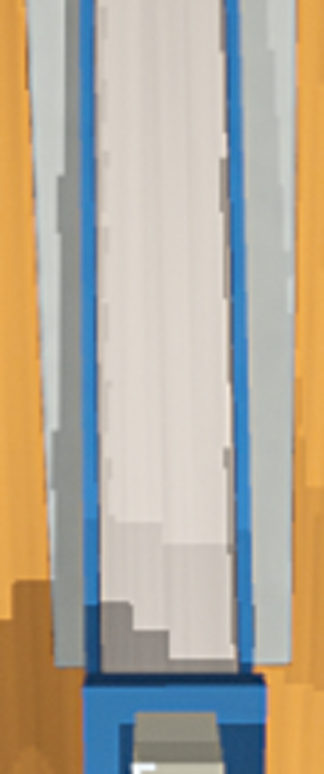

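```bash
python3 - <<'E'
from h import *
s=snap("wrist")
f=lambda p:np.array(p,float)/3.6+[270,0]
def hit(px,cy,h=0.01):
    n=np.array([0,-np.sin(np.radians(20)),np.cos(np.radians(20))]); P=np.array([0,cy,0.085])+h*n
    c=-s["R"].T@s["t"]; d=back(s,[px],0)[0]-c
    return c+d*((P-c)@n)/(d@n)
for cy in (0.270,0.2745,0.28):
    for a,b in [((84,665),(253,665)),((79,0),(240,0)),((81,300),(244,300))]:
        p,q=hit(f(a),cy),hit(f(b),cy); print(cy,((p+q)/2).round(4),"w",abs(p-q)[0].round(4))
t=snap("top","t_t",(175,140,315,250),5)
E
```

```text
0.27 [0.5732 0.3809 0.136 ] w 0.0454
0.27 [0.5757 0.2027 0.0711] w 0.0457
0.27 [0.5748 0.2861 0.1015] w 0.0448
0.2745 [0.5732 0.3813 0.1345] w 0.0456
0.2745 [0.5757 0.2022 0.0693] w 0.0459
0.2745 [0.5748 0.2861 0.0999] w 0.045
0.28 [0.5732 0.3817 0.1327] w 0.0459
0.28 [0.5757 0.2016 0.0671] w 0.0461
0.28 [0.5748 0.286  0.0978] w 0.0453
```

View pics/t_t.png

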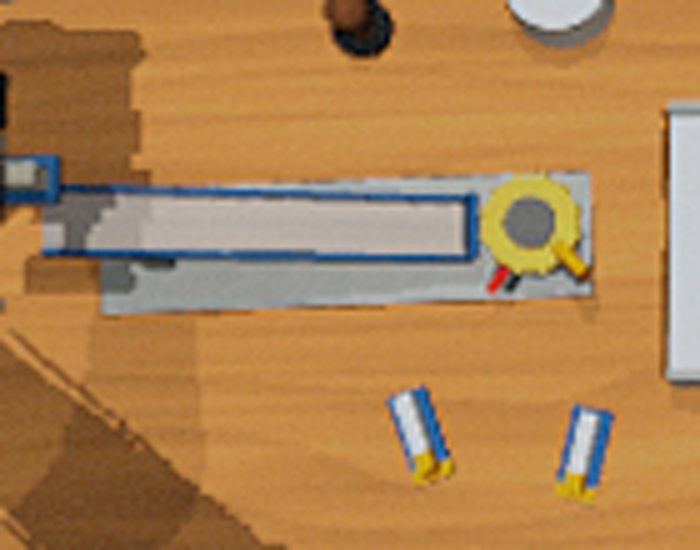

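```bash
cat >> h.py <<'E'
CX,CY,TY=0.574,0.2745,0.8
def slot(sv,h):
    """TCP target at trough local s, height h normal above floor"""
    a=np.radians(20); n=np.array([0,-np.sin(a),np.cos(a)])
    u=np.array([-np.sin(np.radians(TY))*np.cos(a),np.cos(np.radians(TY))*np.cos(a),np.sin(a)])
    return np.array([CX,CY,0.085])+sv*u+h*n
def srow(sv,h,o=None): return row(slot(sv,h),-90+TY,-20,o)
E
python3 - <<'E'
from h import *
print(slot(-.097,.006),slot(-.097,.08)); print(srow(-.097,.10))
E
```

```text
[0.57527266 0.18130658 0.0574622 ] [0.57527266 0.15599709 0.12699946]
[23.06, -0.33, 12.37, -0.002, -0.349, -0.014]
```

Request:
move_arm([
  [0.5,4,0,0,0,-0.1,-0.014],
  [0.5,8,0,0,0,-0.2,-0.014],
  [0.5,13,-0.1,2,0,-0.349,-0.014],
  [0.5,18,-0.2,5,0,-0.349,-0.014],
  [0.5,22,-0.3,9,0,-0.349,-0.014],
  [0.5,23.1,-0.3,12,0,-0.349,-0.014],
  [0.5,23.1,-0.3,12.4,0,-0.349,-0.014],
  [0.5,23.1,-0.3,12.4,0,-0.349,-0.014],
])

```text
clock: 26.55
tool_pos: [0.5757, 0.1493, 0.1463]
orientation: [-179.8, 20.0, -89.1]
force: [0.4, -0.1, -0.7]
opening: 0.0116
```

```bash
python3 - <<'E'
from h import *
print(srow(-.097,.008),srow(-.097,.006))
s=snap("wrist","u_w");snap("side","u_s",(150,150,420,390),2.5)
E
```

```text
[0.03, 0.02, 9.24, -0.003, -0.0, 0.001] [0.03, 0.02, 9.44, -0.003, -0.0, 0.001]
```

View pics/u_w.png

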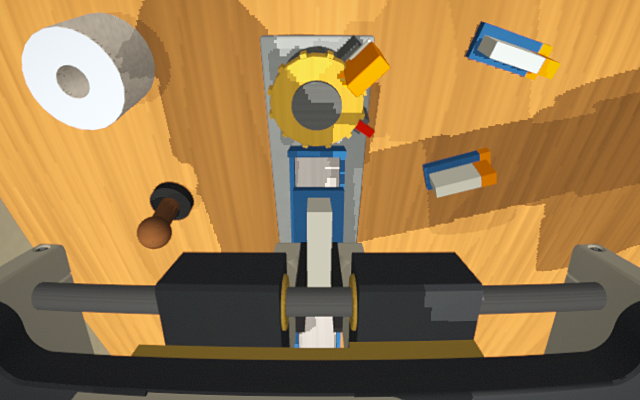

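View pics/u_s.png

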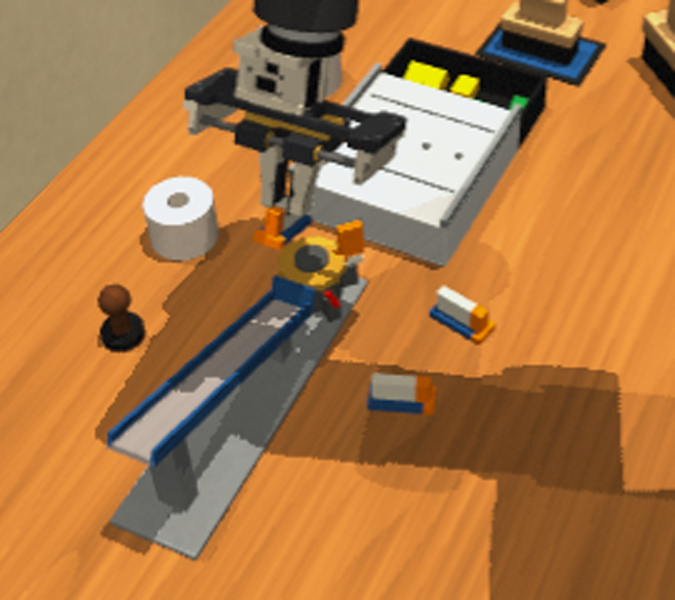

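Request:
move_arm([
  [0.5,-0.4,0,1,0,0,0],
  [0.5,-0.5,0,3,0,0,0],
  [0.5,-0.5,0,5,0,0,0],
  [0.5,-0.5,0,7,0,0,0],
  [0.5,-0.5,0,8,0,0,0],
  [0.5,-0.5,0,8.8,0,0,0],
  [0.5,-0.5,0,9.3,0,0,0],
  [0.5,-0.5,0,9.3,0,0,0],
])

```text
clock: 27.65
tool_pos: [0.5748, 0.1853, 0.0597]
orientation: [-179.9, 20.0, -89.2]
force: [0.3, -0.3, -0.8]
opening: 0.0111
```

```bash
python3 - <<'E'
from h import *
print(sensors.get_obs()["force"])
snap("side","v_s",(220,180,340,290),6)
snap("wrist","v_w",(230,100,410,300),3)
E
```

```text
[ 0.3102314  -0.31165092 -0.79201066]
```

View pics/v_s.png

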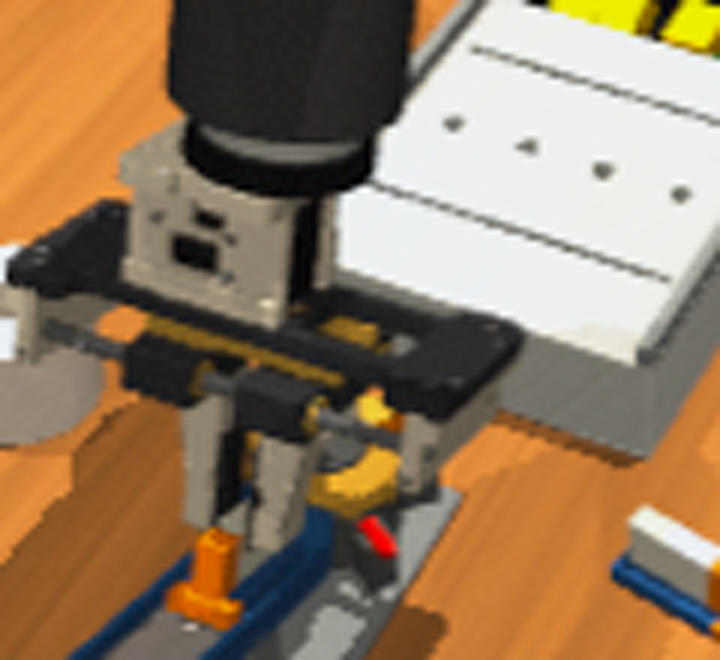

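View pics/v_w.png

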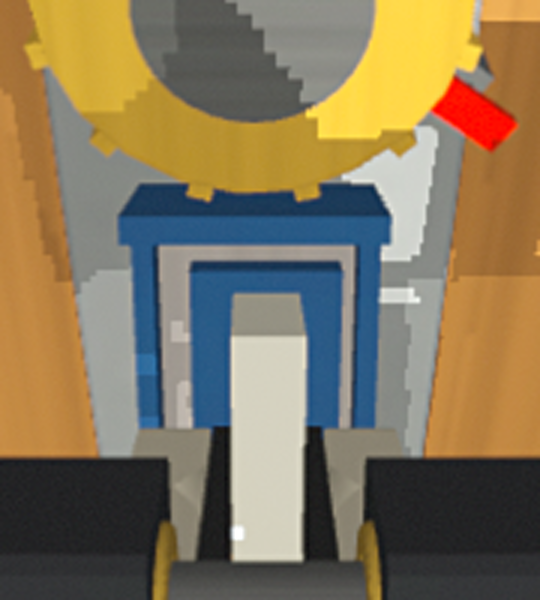

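Request:
move_arm([
  [0.5,0,-0.2,0.1,0,0,0],
  [0.5,0,-0.2,0.3,0,0,0],
  [0.5,0,-0.2,0.3,0,0,0],
  [3,0,-0.2,0.3,0,0,0],
  [5,0,-0.2,0.3,0,0,0],
  [5,0,-0.2,0.3,0,0,0],
  [5,0,-0.2,0.3,0,0,0],
  [5,0,-0.2,0.3,0,0,0],
])

```text
clock: 28.75
tool_pos: [0.5767, 0.1864, 0.057]
orientation: [-179.9, 20.0, -89.2]
force: [0.5, 0.2, -0.1]
opening: 0.0493
```

Request:
move_arm([
  [5,0,0,-0.5,0,0,0],
  [5,0,0,-2,0,0,0],
  [5,0,0,-5,0,0,0],
  [5,0,0,-9,0,0,0],
  [5,0,0,-14,0,0,0],
  [5,0,0,-17,0,0,0],
  [5,0,0,-17,0,0,0],
  [5,0,0,-17,0,0,0],
])

```text
clock: 29.75
tool_pos: [0.5768, 0.128, 0.2171]
orientation: [-179.8, 20.0, -89.2]
force: [0.2, 0.3, 0.4]
opening: 0.0501
```

```bash
sed -i 's/CX,CY,TY=0.574/CX,CY,TY=0.576/' h.py; python3 - <<'E'
from h import *
snap("wrist","w_w"); print(sensors.get_obs()["joint_pos"])
print(row([0.436,0.185,0.15],16.5))
E
```

```text
[ 17.27694019  11.88018846  -4.59421737 -20.55630088 -68.83645299
  -9.78238541]
[-3.26, 14.0, 8.23, -0.323, 0.242, -1.824]
```

View pics/w_w.png

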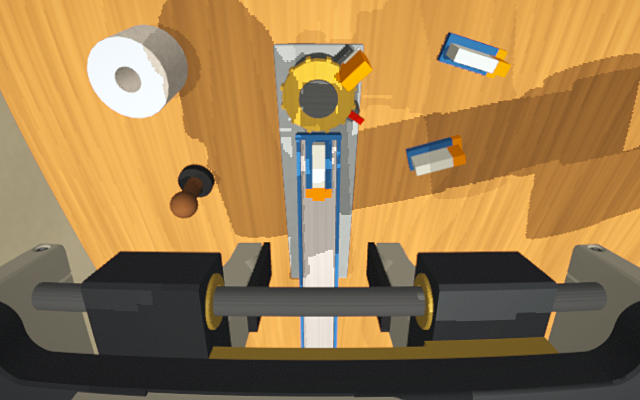

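Request:
move_arm([
  [5,0,2,0,0,0.1,-0.1],
  [5,0,4,0,-0.05,0.2,-0.26],
  [5,0,6,1,-0.1,0.24,-0.42],
  [5,0,8,2,-0.15,0.24,-0.6],
  [5,-1,10,3,-0.2,0.24,-0.78],
  [5,-2,12,4,-0.25,0.24,-0.95],
  [5,-3,14,5,-0.3,0.24,-1.12],
  [5,-3.3,14,5,-0.32,0.24,-1.28],
])

```text
clock: 30.8
tool_pos: [0.435, 0.1748, 0.1793]
orientation: [177.8, 5.4, -13.6]
force: [0.3, 0.1, 0.1]
opening: 0.0499
```

```bash
python3 - <<'E'
from h import *
print(row([0.436,0.185,0.18],16.5))
E
```

```text
[-0.15, -1.01, -0.1, 0.012, 0.102, -0.524]
```

Request:
move_arm([
  [5,0,0,0,0.01,0.1,-0.15],
  [5,-0.1,-0.5,0,0.01,0.1,-0.3],
  [5,-0.15,-1,0,0.01,0.1,-0.45],
  [5,-0.15,-1,0,0.01,0.1,-0.524],
  [5,-0.15,-1,0,0.01,0.1,-0.524],
  [5,-0.15,-1,0,0.01,0.1,-0.524],
  [5,-0.15,-1,0,0.01,0.1,-0.524],
  [5,-0.15,-1,0,0.01,0.1,-0.524],
])

```text
clock: 31.8
tool_pos: [0.4375, 0.1844, 0.1804]
orientation: [180.0, -0.0, 16.1]
force: [0.2, -0.5, -0.3]
opening: 0.05
```

```bash
python3 - <<'E'
from h import *
snap("wrist","x_w")
E
```

```text
(no output)
```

View pics/x_w.png

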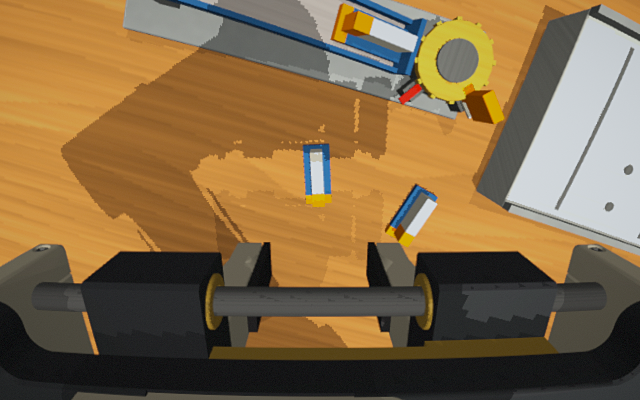

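```bash
python3 - <<'E'
from h import *
snap("wrist","y_w",(290,135,345,215),8)
E
```

```text
(no output)
```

View pics/y_w.png

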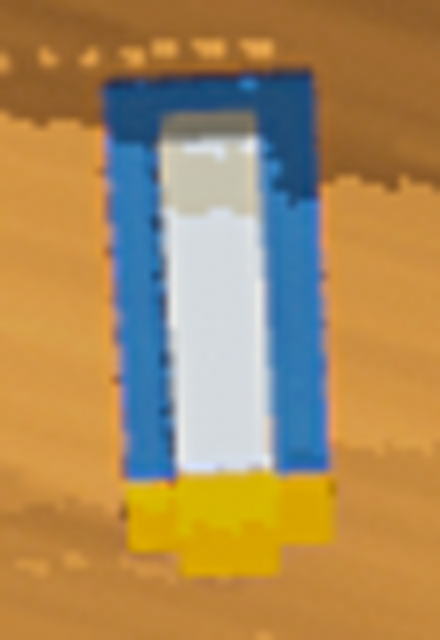

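```bash
python3 - <<'E'
from h import *
s=snap("wrist")
f=lambda p:np.array(p,float)/8+[290,135]
c=clip(s,np.array([f((231,575)),f((210,137))])); print(c)
print(row([*c[0],-0.001],c[2]+180))
E
```

```text
(array([0.4367, 0.1855]), np.float64(0.0569), np.float64(-161.3))
[-0.06, -0.13, 18.15, 0.0, -0.001, -0.046]
```

Request:
move_arm([
  [5,-0.06,-0.13,5,0,0,-0.046],
  [5,-0.06,-0.13,10,0,0,-0.046],
  [5,-0.06,-0.13,14,0,0,-0.046],
  [5,-0.06,-0.13,16.5,0,0,-0.046],
  [5,-0.06,-0.13,17.8,0,0,-0.046],
  [5,-0.06,-0.13,18.1,0,0,-0.046],
  [5,-0.06,-0.13,18.1,0,0,-0.046],
  [5,-0.06,-0.13,18.1,0,0,-0.046],
])

```text
clock: 32.95
tool_pos: [0.4373, 0.1861, 0.0004]
orientation: [-180.0, -0.1, 18.7]
force: [-0.2, 0.1, 0.3]
opening: 0.0501
```

Request:
move_arm([
  [2.5,0,0,0,0,0,0],
  [0.5,0,0,0,0,0,0],
  [0.5,0,0,0,0,0,0],
  [0.5,0,0,0,0,0,0],
  [0.5,0,0,0,0,0,0],
  [0.5,0,0,0,0,0,0],
  [0.5,0,0,0,0,0,0],
  [0.5,0,0,0,0,0,0],
])

```text
clock: 33.95
tool_pos: [0.4367, 0.1855, -0.0006]
orientation: [180.0, -0.0, 18.7]
force: [0.5, -0.5, 0.3]
opening: 0.0116
```

```bash
python3 - <<'E'
from h import *
print(row([0.576,0.2,0.24],-89.2)); print(srow(-0.03,0.12))
E
```

```text
[13.67, 3.11, -24.05, -0.0, -0.001, 1.884]
[13.87, 2.62, -18.8, 0.328, -0.24, 1.862]
```

Request:
move_arm([
  [0.5,0,0,-3,0,0,0],
  [0.5,0,0,-8,0,0,0.12],
  [0.5,0,0,-13,0,0,0.28],
  [0.5,0,0,-18,0,0,0.44],
  [0.5,3,0,-22,0,0,0.6],
  [0.5,6,1,-24,0,0,0.76],
  [0.5,9,2,-24,0,0,0.92],
  [0.5,13.6,3,-24,0,0,1.08],
])

```text
clock: 34.95
tool_pos: [0.5756, 0.2008, 0.2403]
orientation: [-179.9, -0.0, -43.4]
force: [0.6, 0.8, -0.1]
opening: 0.0117
```

```bash
python3 - <<'E'
from h import *
print(srow(-0.033,0.10))
E
```

```text
[-0.53, -0.66, 7.26, 0.138, -0.33, 0.791]
```

Request:
move_arm([
  [0.5,0,0,0,0.02,-0.06,0.15],
  [0.5,-0.1,-0.1,1,0.05,-0.13,0.3],
  [0.5,-0.2,-0.2,2,0.08,-0.2,0.45],
  [0.5,-0.3,-0.4,4,0.11,-0.27,0.6],
  [0.5,-0.5,-0.6,6,0.138,-0.33,0.75],
  [0.5,-0.5,-0.66,7,0.138,-0.33,0.791],
  [0.5,-0.53,-0.66,7.26,0.138,-0.33,0.791],
  [0.5,-0.53,-0.66,7.26,0.138,-0.33,0.791],
])

```text
clock: 35.95
tool_pos: [0.5759, 0.2098, 0.1673]
orientation: [-180.0, 19.9, -88.8]
force: [0.7, -0.8, -0.1]
opening: 0.0117
```

```bash
python3 - <<'E'
from h import *
print(srow(-0.033,0.003))
snap("wrist","z_w",(200,60,440,300),2.5)
E
```

```text
[0.02, -0.12, 9.65, 0.002, -0.002, 0.007]
```

View pics/z_w.png

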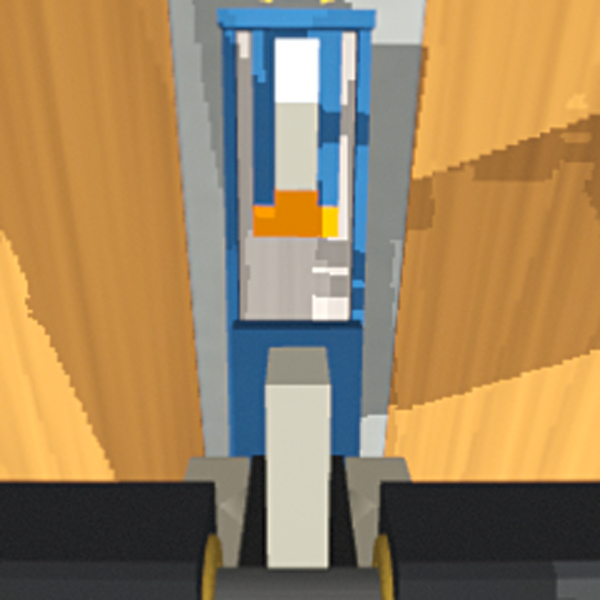

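Request:
move_arm([
  [0.5,0,-0.1,2,0,0,0],
  [0.5,0,-0.1,4,0,0,0],
  [0.5,0,-0.1,6,0,0,0],
  [0.5,0,-0.1,7.5,0,0,0],
  [0.5,0,-0.1,8.7,0,0,0],
  [0.5,0,-0.1,9.3,0,0,0],
  [0.5,0,-0.1,9.7,0,0,0],
  [0.5,0,-0.1,9.7,0,0,0],
])

```text
clock: 37.0
tool_pos: [0.5761, 0.2424, 0.0759]
orientation: [180.0, 19.9, -88.9]
force: [0.5, -0.6, -0.4]
opening: 0.0117
```

```bash
python3 - <<'E'
from h import *
print(srow(-0.033,0.0))
snap("wrist","za_w",(230,100,410,300),3)
E
```

```text
[-0.03, -0.03, 0.24, 0.002, -0.001, 0.004]
```

View pics/za_w.png

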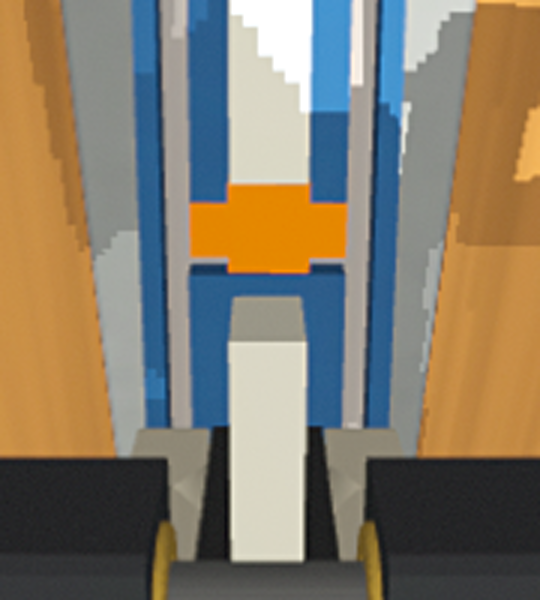

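Request:
move_arm([
  [0.5,0,0,0.15,0,0,0],
  [0.5,0,0,0.2,0,0,0],
  [3,0,0,0.2,0,0,0],
  [5,0,0,0.2,0,0,0],
  [5,0,0,0.2,0,0,0],
  [5,0,0,0.2,0,0,0],
  [5,0,0,-0.5,0,0,0],
  [5,0,0,-3,0,0,0],
])

```text
clock: 38.05
tool_pos: [0.5753, 0.2318, 0.1032]
orientation: [179.8, 19.9, -89.0]
force: [0.2, 0.2, -0.4]
opening: 0.0499
```

```bash
python3 - <<'E'
from h import *
print(row([0.52,0.15,0.22],-45));print(row([0.42,0.07,0.18],-12))
E
```

```text
[3.63, 5.73, -13.71, -0.13, 0.331, -0.759]
[12.34, 15.86, -12.58, -0.23, 0.295, -1.328]
```

Request:
move_arm([
  [5,0,0,-5,0,0,0],
  [5,0,0,-10,0,0,0],
  [5,1,3,-13,-0.05,0.1,-0.15],
  [5,3,6,-13,-0.08,0.2,-0.32],
  [5,6,9,-13,-0.11,0.29,-0.5],
  [5,9,12,-12.6,-0.14,0.295,-0.68],
  [5,12.3,15.9,-12.6,-0.17,0.295,-0.85],
  [5,12.3,15.9,-12.6,-0.2,0.295,-1.02],
])

```text
clock: 39.05
tool_pos: [0.4174, 0.0685, 0.1804]
orientation: [179.6, 1.6, -29.3]
force: [1.3, -0.0, 0.9]
opening: 0.0501
```

```bash
python3 - <<'E'
from h import *
print(row([0.42,0.07,0.18],-12))
E
```

```text
[0.15, -0.25, 0.04, 0.003, 0.029, -0.302]
```

Request:
move_arm([
  [5,0.15,-0.25,0,0,0.03,-0.15],
  [5,0.15,-0.25,0,0,0.03,-0.302],
  [5,0.15,-0.25,0,0,0.03,-0.302],
  [5,0.15,-0.25,0,0,0.03,-0.302],
  [5,0.15,-0.25,0,0,0.03,-0.302],
  [5,0.15,-0.25,0,0,0.03,-0.302],
  [5,0.15,-0.25,0,0,0.03,-0.302],
  [5,0.15,-0.25,0,0,0.03,-0.302],
])

```text
clock: 40.05
tool_pos: [0.4228, 0.072, 0.1804]
orientation: [179.8, -0.0, -12.3]
force: [-1.4, 0.0, 0.6]
opening: 0.0497
```

```bash
python3 - <<'E'
from h import *
snap("wrist","zb_w",(280,120,360,230),5); snap("wrist","zb_w0")
E
```

```text
(no output)
```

View pics/zb_w.png

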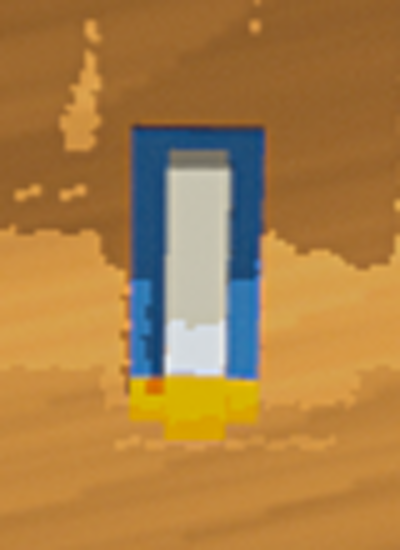

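View pics/zb_w0.png

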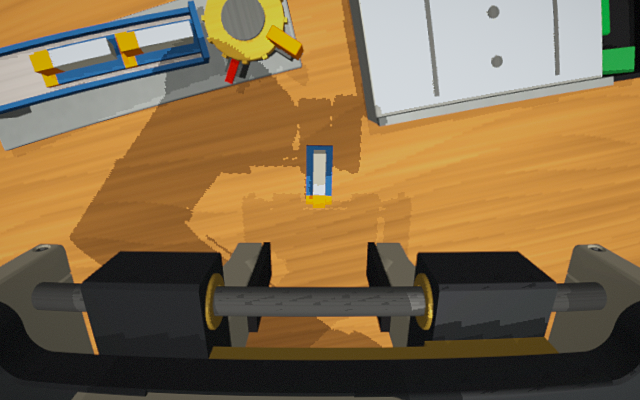

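```bash
python3 - <<'E'
from h import *
s=snap("wrist")
f=lambda p:np.array(p,float)/5+[280,120]
c=clip(s,np.array([f((195,438)),f((200,167))])); print(c)
print(row([*c[0],-0.001],c[2]+180))
E
```

```text
(array([0.421 , 0.0711]), np.float64(0.0564), np.float64(166.7))
[-0.17, 0.08, 18.15, 0.003, -0.001, 0.017]
```

Request:
move_arm([
  [5,-0.17,0.08,5,0,0,0.017],
  [5,-0.17,0.08,10,0,0,0.017],
  [5,-0.17,0.08,14,0,0,0.017],
  [5,-0.17,0.08,16.5,0,0,0.017],
  [5,-0.17,0.08,17.8,0,0,0.017],
  [5,-0.17,0.08,18.1,0,0,0.017],
  [5,-0.17,0.08,18.1,0,0,0.017],
  [2.5,-0.17,0.08,18.1,0,0,0.017],
])

```text
clock: 41.2
tool_pos: [0.4215, 0.0714, 0.0001]
orientation: [179.9, -0.1, -13.3]
force: [0.1, -0.3, -0.2]
opening: 0.0444
```

Request:
move_arm([
  [0.5,0,0,0,0,0,0],
  [0.5,0,0,0,0,0,0],
  [0.5,0,0,0,0,0,0],
  [0.5,0,0,0,0,0,0],
  [0.5,0,0,0,0,0,0],
  [0.5,0,0,0,0,0,0],
  [0.5,0,0,0,0,0,0],
  [0.5,0,0,0,0,0,0],
])

```text
clock: 42.2
tool_pos: [0.4211, 0.0711, -0.0004]
orientation: [179.8, -0.1, -13.3]
force: [-1.0, 1.4, 3.1]
opening: 0.012
```

```bash
python3 - <<'E'
from h import *
print(row([0.576,0.26,0.27],-89.2))
E
```

```text
[10.76, -21.86, -27.09, 0.002, -0.003, 1.325]
```

Request:
move_arm([
  [0.5,0,0,-3,0,0,0],
  [0.5,0,0,-8,0,0,0.12],
  [0.5,0,0,-14,0,0,0.28],
  [0.5,0,0,-20,0,0,0.44],
  [0.5,2,-4,-25,0,0,0.6],
  [0.5,5,-9,-27,0,0,0.76],
  [0.5,7.5,-14,-27,0,0,0.92],
  [0.5,10,-19.5,-27,0,0,1.08],
])

```text
clock: 43.2
tool_pos: [0.5641, 0.2399, 0.269]
orientation: [180.0, -0.2, -75.5]
force: [0.0, 0.2, -1.1]
opening: 0.0119
```

```bash
python3 - <<'E'
from h import *
print(srow(0.031,0.10))
E
```

```text
[-2.59, -1.85, 7.94, 0.042, -0.35, 0.237]
```

Request:
move_arm([
  [0.5,-0.5,-0.5,1,0.01,-0.1,0.1],
  [0.5,-1,-1,2,0.03,-0.2,0.2],
  [0.5,-2,-1.5,4,0.042,-0.3,0.237],
  [0.5,-2.6,-1.85,6,0.042,-0.35,0.237],
  [0.5,-2.6,-1.85,7.5,0.042,-0.35,0.237],
  [0.5,-2.6,-1.85,7.9,0.042,-0.35,0.237],
  [0.5,-2.6,-1.85,7.9,0.042,-0.35,0.237],
  [0.5,-2.6,-1.85,7.9,0.042,-0.35,0.237],
])

```text
clock: 44.2
tool_pos: [0.5745, 0.2688, 0.1908]
orientation: [-179.9, 20.0, -88.8]
force: [0.6, -0.3, -0.6]
opening: 0.0115
```

```bash
python3 - <<'E'
from h import *
print(srow(0.031,0.002))
snap("wrist","zc_w",(200,60,440,300),2.5)
E
```

```text
[-0.01, -0.16, 9.93, 0.001, -0.0, 0.006]
```

View pics/zc_w.png

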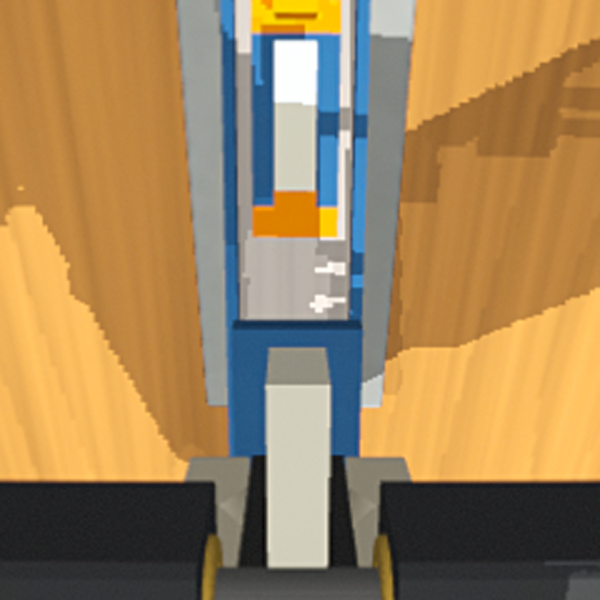

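Same alignment as the last one. I'll lower and release.

Request:
move_arm([
  [0.5,-0.05,-0.15,2,0,0,0],
  [0.5,-0.05,-0.15,4,0,0,0],
  [0.5,-0.05,-0.15,6,0,0,0],
  [0.5,-0.05,-0.15,7.5,0,0,0],
  [0.5,-0.05,-0.15,8.7,0,0,0],
  [0.5,-0.05,-0.15,9.4,0,0,0],
  [0.5,-0.05,-0.15,9.8,0,0,0],
  [0.5,-0.05,-0.15,10,0,0,0],
])

```text
clock: 45.25
tool_pos: [0.5754, 0.303, 0.0963]
orientation: [-180.0, 20.0, -88.9]
force: [-1.5, 0.2, -1.0]
opening: 0.0115
```

Request:
move_arm([
  [0.5,0,0,0,0,0,0],
  [3,0,0,0,0,0,0],
  [5,0,0,0,0,0,0],
  [5,0,0,0,0,0,0],
  [5,0,0,0,0,0,0],
  [5,0,0,0,0,0,0],
  [5,0,0,-0.5,0,0,0],
  [5,0,0,-3,0,0,0],
])

```text
clock: 46.25
tool_pos: [0.5744, 0.2924, 0.1232]
orientation: [179.8, 19.9, -88.9]
force: [0.8, -0.5, -0.1]
opening: 0.0501
```

Request:
move_arm([
  [5,0,0,-4,0,0,0],
  [5,0,0,-9,0,0,0],
  [5,0,0,-14,0,0,0],
  [5,0,0,-14,0,0.1,0],
  [5,0,0,-14,0,0.2,0],
  [5,0,0,-14,0,0.349,0],
  [5,0,0,-14,0,0.349,0],
  [5,0,0,-14,0,0.349,0],
])

```text
clock: 47.25
tool_pos: [0.576, 0.2452, 0.2558]
orientation: [180.0, 0.0, -88.8]
force: [-0.6, -1.4, 0.4]
opening: 0.0499
```

```bash
python3 - <<'E'
from h import *
snap("wrist","zd_w"); snap("side","zd_s",(170,180,370,370),3.5); snap("top","zd_t")
E
```

```text
(no output)
```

View pics/zd_w.png

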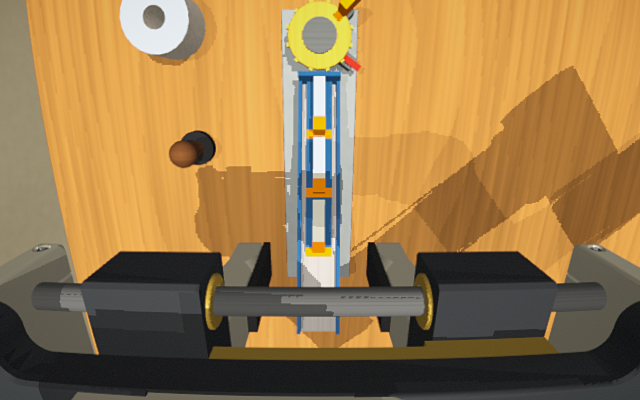

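View pics/zd_s.png

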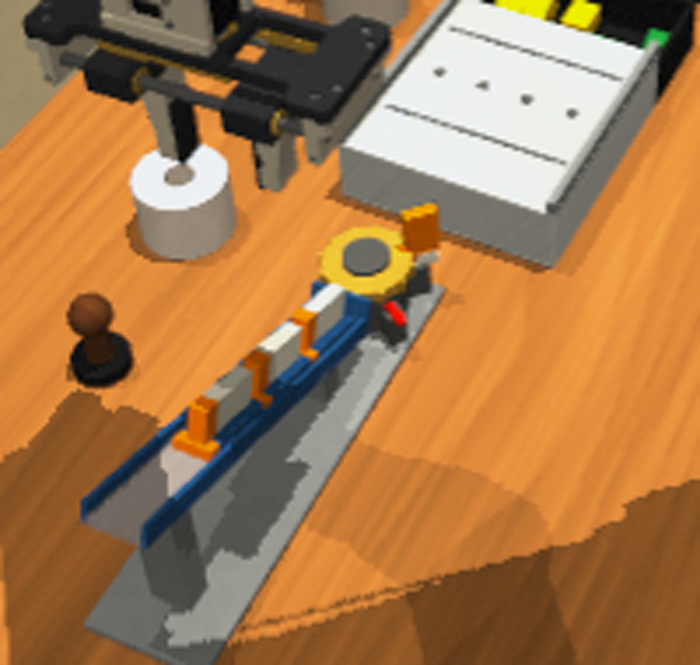

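View pics/zd_t.png

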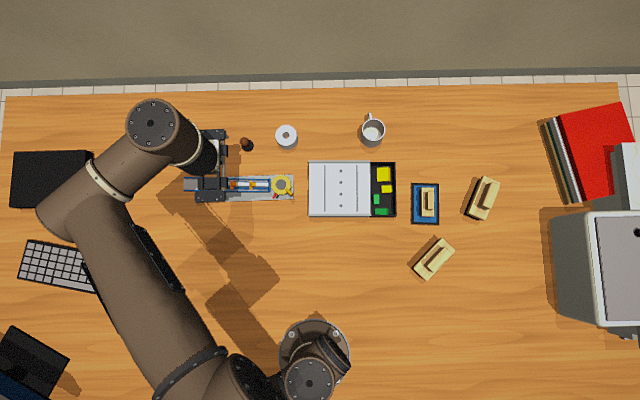

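Request:
move_arm([
  [0,3,0,0,0,0,0],
  [0,7,0,0,0,0,0],
  [0,9,0,0,0,0,0],
  [0,9,0,0,0,0,0],
  [0,9,0,0,0,0,0],
  [0,9,0,0,0,0,0],
  [0,9,0,0,0,0,0],
  [0,9,0,0,0,0,0],
])

```text
clock: 48.4
tool_pos: [0.578, 0.1553, 0.2558]
orientation: [180.0, -0.0, -88.8]
force: [0.6, -0.1, -0.6]
opening: 0.0001
```

```bash
python3 - <<'E'
from h import *
snap("wrist","ze_w"); snap("wrist","ze_c",(270,60,380,210),5)
E
```

```text
(no output)
```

View pics/ze_w.png

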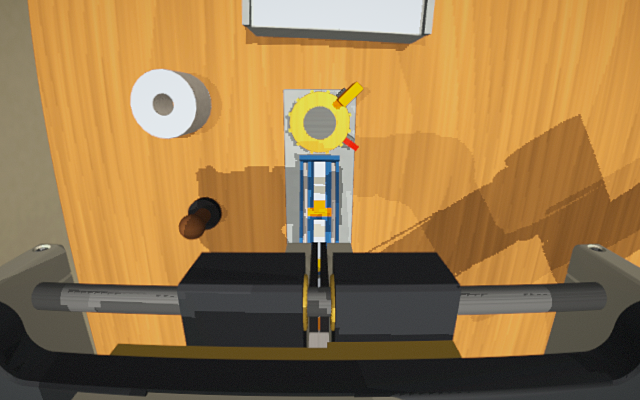

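View pics/ze_c.png

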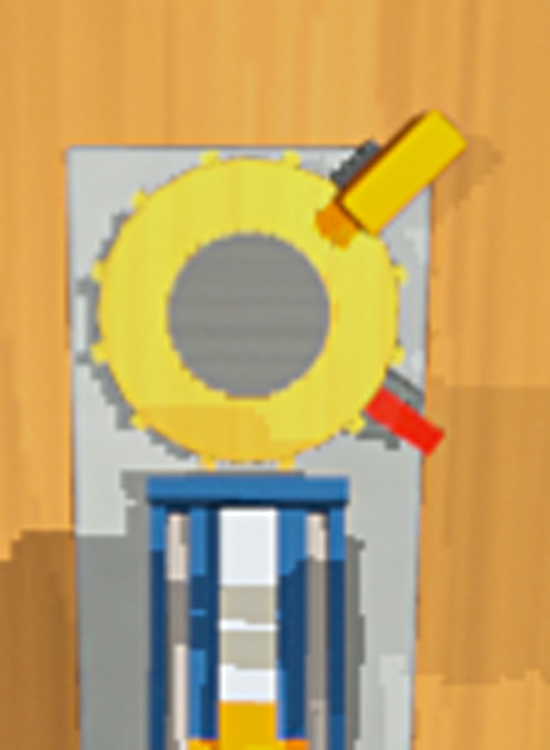

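```bash
python3 - <<'E'
from h import *
s=snap("wrist")
f=lambda p:np.array(p,float)/5+[270,60]
ax=back(s,[f((248,310))],0.05)[0]; print("axis",ax, "R",[np.linalg.norm(back(s,[f(q)],0.05)[0]-ax) for q in [(100,310),(397,310),(248,460),(248,160)]])
tc=back(s,np.array([f(q) for q in [(432,110),(467,143),(375,233),(340,197)]]),0.09); t=tc.mean(0); print("tab",t,np.linalg.norm((t-ax)[:2]),"phi",np.degrees(np.arctan2(*(t-ax)[1::-1])))
e=(tc[0]+tc[1]-tc[2]-tc[3])/2; print("tab dir",np.degrees(np.arctan2(e[1],e[0])),np.linalg.norm(e))
for z in (0.02,0.03,0.04):
  r=back(s,[f((372,405)),f((437,440))],z); 
  for q in r: print("red",z,q,np.linalg.norm((q-ax)[:2]),np.degrees(np.arctan2(*(q-ax)[1::-1])))
E
```

```text
axis [0.57734334 0.10193376 0.05      ] R [np.float64(0.03345385109070074), np.float64(0.033685043628116154), np.float64(0.03410985676392728), np.float64(0.03265305277591391)]
tab [0.54727468 0.07119074 0.09      ] 0.04300299293957182 phi -134.36465695253727
tab dir -135.1952421161021 0.024706498068151662
red 0.02 [0.54607037 0.12656639 0.02      ] 0.03980910873272091 141.77373223953913
red 0.02 [0.5295229 0.1348873 0.02     ] 0.058075208877925305 145.42888963723283
red 0.03 [0.54686512 0.12529782 0.03      ] 0.038403140304735704 142.52686906781972
red 0.03 [0.53071589 0.13341848 0.03      ] 0.05626195085669101 145.97120738614157
red 0.04 [0.54765988 0.12402925 0.04      ] 0.03700431083791945 143.33709471624147
red 0.04 [0.53190887 0.13194966 0.04      ] 0.054454068792618354 146.54958989956765
```

```bash
cat >> h.py <<'E'
AX=np.array([0.5773,0.1019])
def cpose(phi,d,z,r=0.052):
    p=np.radians(phi); return [*(AX+r*np.array([np.cos(p),np.sin(p)])+d*np.array([-np.sin(p),np.cos(p)])),z],phi+90
E
python3 - <<'E'
from h import *
p,y=cpose(-134.6,0.028,0.14); print(p,y,row(p,y))
E
```

```text
[np.float64(0.5607247705319995), np.float64(0.04521436012460364), 0.14] -44.599999999999994 [10.95, 1.95, 11.59, 0.0, -0.0, -0.773]
```

Request:
move_arm([
  [0,3,0.5,0,0,0,-0.15],
  [0,7,1,0,0,0,-0.3],
  [0,10,1.9,0,0,0,-0.45],
  [0,10.9,1.95,3,0,0,-0.6],
  [0,10.95,1.95,7,0,0,-0.773],
  [0,10.95,1.95,11,0,0,-0.773],
  [0,10.95,1.95,11.6,0,0,-0.773],
  [0,10.95,1.95,11.6,0,0,-0.773],
])

```text
clock: 49.55
tool_pos: [0.5613, 0.0451, 0.1408]
orientation: [180.0, -0.1, -44.6]
force: [0.2, -1.1, 0.7]
opening: 0.0001
```

```bash
python3 - <<'E'
from h import *
p,y=cpose(-134.6,0.028,0.05); print(row(p,y))
snap("side","zf_s",(220,150,380,290),5)
E
```

```text
[-0.06, 0.03, 9.08, 0.0, -0.001, 0.0]
```

View pics/zf_s.png

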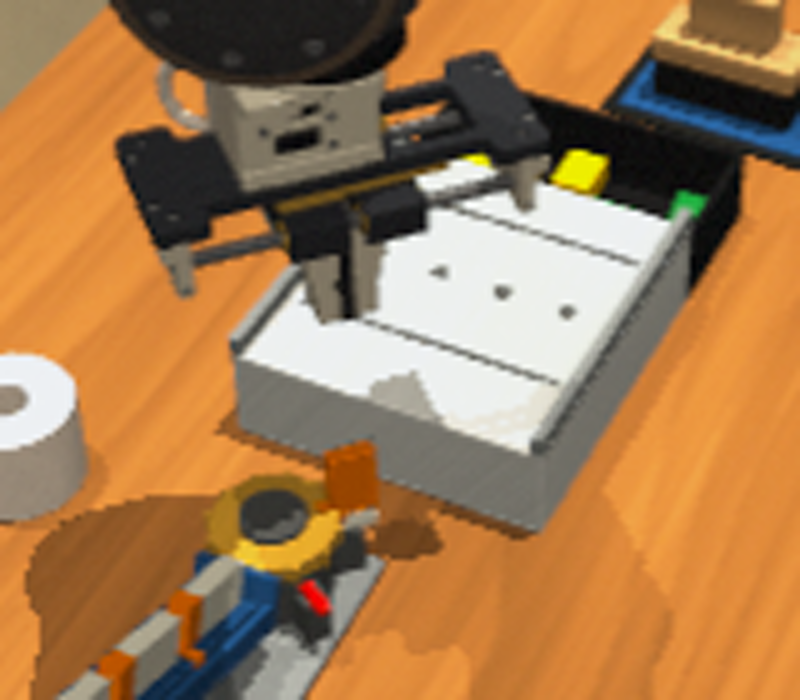

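Request:
move_arm([
  [0,0,0,3,0,0,0],
  [0,0,0,6,0,0,0],
  [0,0,0,8,0,0,0],
  [0,0,0,9,0,0,0],
  [0,0,0,9,0,0,0],
  [0,0,0,9,0,0,0],
  [0,0,0,9,0,0,0],
  [0,0,0,9,0,0,0],
])

```text
clock: 50.6
tool_pos: [0.561, 0.0451, 0.0505]
orientation: [-180.0, -0.0, -44.6]
force: [0.2, 0.6, -0.0]
opening: 0.0005
```

```bash
python3 - <<'E'
from h import *
o=sensors.get_obs();print(o["tool_pos"],o["force"])
for i in range(1,9):
    ph=-134.6-5*(i-1); d=[0.022,0.016,0.0145][min(i-1,2)]
    p,y=cpose(ph,d,0.05); print(i,ph,row(p,y,0,o))
snap("side","zg_s",(220,150,380,290),5); snap("wrist","zg_w",(220,100,420,300),3)
E
```

```text
[0.56098377 0.04509069 0.05048924] [ 0.22538341  0.57791635 -0.01447235]
1 -134.6 [-0.63, 0.01, 0.05, -0.001, -0.001, 0.0]
2 -139.6 [-1.69, 0.13, 0.05, -0.001, -0.001, 0.087]
3 -144.6 [-2.3, 0.18, 0.05, -0.001, -0.001, 0.175]
4 -149.6 [-2.77, 0.21, 0.05, -0.001, -0.001, 0.262]
5 -154.6 [-3.24, 0.19, 0.05, -0.001, -0.001, 0.349]
6 -159.6 [-3.71, 0.13, 0.05, -0.001, -0.001, 0.436]
7 -164.6 [-4.17, 0.04, 0.05, -0.001, -0.001, 0.524]
8 -169.6 [-4.62, -0.1, 0.05, -0.001, -0.0, 0.611]
```

View pics/zg_s.png

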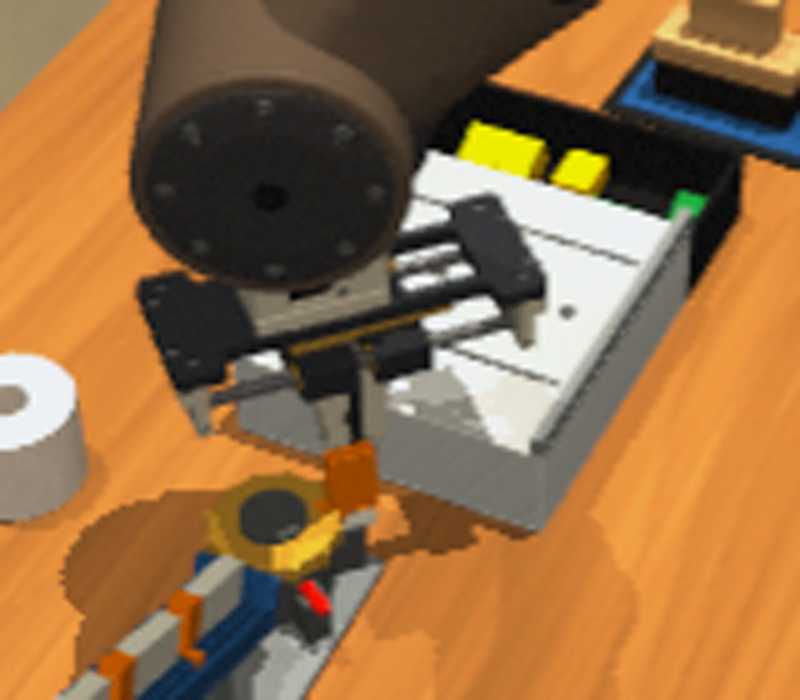

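View pics/zg_w.png

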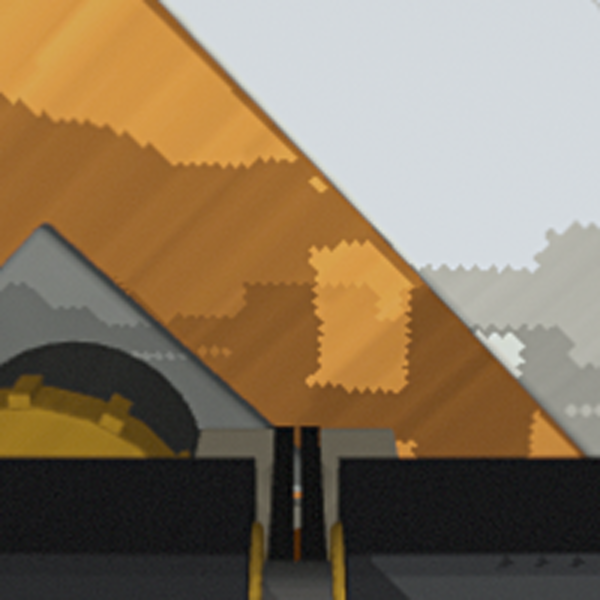

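Request:
move_arm([
  [0,-0.6,0,0,0,0,0],
  [0,-1.7,0.1,0,0,0,0.087],
  [0,-2.3,0.2,0,0,0,0.175],
  [0,-2.8,0.2,0,0,0,0.262],
  [0,-3.25,0.2,0,0,0,0.349],
  [0,-3.7,0.15,0,0,0,0.436],
  [0,-4.15,0.05,0,0,0,0.524],
  [0,-4.6,-0.1,0,0,0,0.611],
])

```text
clock: 51.7
tool_pos: [0.5286, 0.0781, 0.0501]
orientation: [-180.0, -0.0, -79.8]
force: [1.7, -1.1, 0.1]
opening: 0.0002
```

```bash
python3 - <<'E'
from h import *
o=sensors.get_obs();print(o["tool_pos"],o["force"])
for i in range(1,9):
    ph=-169.6-5*i; p,y=cpose(ph,0.0145,0.05); print(i,ph,row(p,y,0,o))
snap("side","zh_s",(220,150,380,290),5)
E
```

```text
[0.52858282 0.07810078 0.0500507 ] [ 1.67731455 -1.07371146  0.14849723]
1 -174.6 [-0.47, 0.09, 0.0, -0.0, -0.001, 0.084]
2 -179.6 [-0.94, 0.15, 0.0, -0.0, -0.001, 0.172]
3 -184.6 [-1.41, 0.18, 0.0, -0.0, -0.001, 0.259]
4 -189.6 [-1.88, 0.17, 0.0, -0.0, -0.001, 0.346]
5 -194.6 [-2.34, 0.11, 0.0, -0.0, -0.001, 0.434]
6 -199.6 [-2.81, 0.01, 0.0, -0.0, -0.001, 0.521]
7 -204.6 [-3.26, -0.12, 0.0, -0.001, -0.001, 0.608]
8 -209.6 [-3.69, -0.3, 0.0, -0.001, -0.001, 0.695]
```

View pics/zh_s.png

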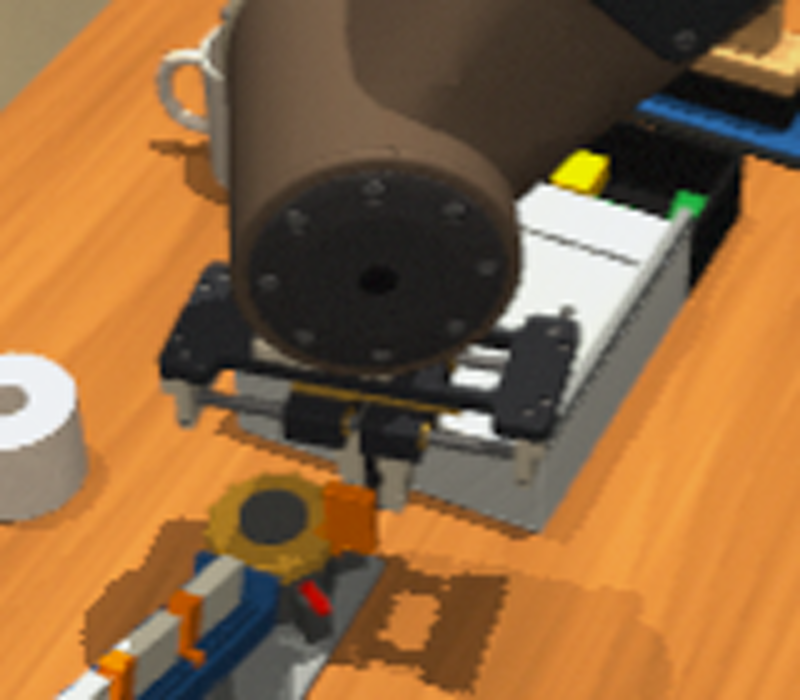

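Request:
move_arm([
  [0,-0.47,0.1,0,0,0,0.087],
  [0,-0.94,0.15,0,0,0,0.172],
  [0,-1.4,0.18,0,0,0,0.26],
  [0,-1.88,0.17,0,0,0,0.346],
  [0,-2.34,0.1,0,0,0,0.434],
  [0,-2.8,0,0,0,0,0.521],
  [0,-3.26,-0.1,0,0,0,0.608],
  [0,-3.4,-0.2,0,0,0,0.64],
])

```text
clock: 52.75
tool_pos: [0.5238, 0.1117, 0.0498]
orientation: [180.0, -0.1, -116.3]
force: [-1.8, -1.5, 1.4]
opening: 0.0003
```

```bash
python3 - <<'E'
from h import *
o=sensors.get_obs();print(o["tool_pos"],o["force"],o["orientation"])
snap("side","zi_s",(220,150,380,290),5)
snap("top","zi_t",(220,150,340,240),6)
E
```

```text
[0.52380579 0.11166505 0.04981088] [-1.777778   -1.51122615  1.36151155] [ 1.79975281e+02 -6.80409225e-02 -1.16258593e+02]
```

View pics/zi_s.png

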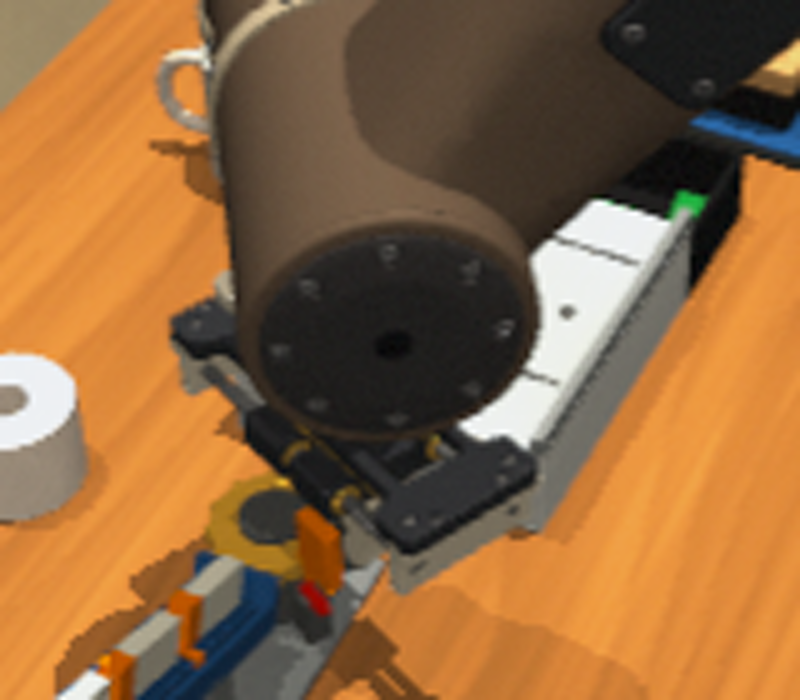

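View pics/zi_t.png

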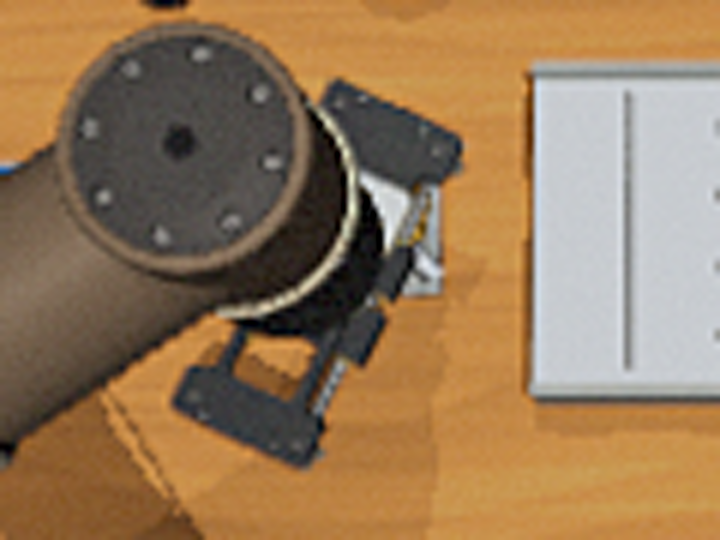

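```bash
python3 - <<'E'
from h import *
o=sensors.get_obs()
for ph,d in [(-209,.0145),(-212,.0145),(-214.5,.0145),(-214.5,.035)]:
    p,y=cpose(ph,d,0.05); print(ph,row(p,y,0,o))
E
```

```text
-209 [-0.28, 0.04, -0.03, 0.0, -0.001, 0.049]
-212 [-0.56, 0.1, -0.03, 0.0, -0.001, 0.101]
-214.5 [-0.79, 0.13, -0.03, 0.0, -0.001, 0.145]
-214.5 [1.24, 0.43, -0.02, 0.0, -0.001, 0.145]
```

Request:
move_arm([
  [0,-0.28,0.04,0,0,0,0.049],
  [0,-0.56,0.1,0,0,0,0.1],
  [0,-0.79,0.13,0,0,0,0.145],
  [0,-0.79,0.13,0,0,0,0.145],
  [0,-0.79,0.13,0,0,0,0.145],
  [0,1.24,0.43,0,0,0,0.145],
  [0,1.24,0.43,-3,0,0,0.145],
  [0,1.24,0.43,-8,0,0,0.145],
])

```text
clock: 53.85
tool_pos: [0.5136, 0.1012, 0.1296]
orientation: [179.9, -0.2, -124.6]
force: [0.8, -0.6, 1.0]
opening: 0.0008
```

```bash
python3 - <<'E'
from h import *
print(row([0.578,0.1553,0.2558],-88.8))
E
```

```text
[-8.07, -2.22, -12.65, 0.002, -0.003, -0.624]
```

Request:
move_arm([
  [0,0,0,-5,0,0,0],
  [0,0,0,-10,0,0,-0.15],
  [0,-3,-1,-12.6,0,0,-0.3],
  [0,-6,-2,-12.6,0,0,-0.45],
  [0,-8,-2.2,-12.6,0,0,-0.624],
  [0,-8,-2.2,-12.6,0,0,-0.624],
  [0,-8,-2.2,-12.6,0,0,-0.624],
  [0,-8,-2.2,-12.6,0,0,-0.624],
])

```text
clock: 54.85
tool_pos: [0.5782, 0.1554, 0.2562]
orientation: [-180.0, -0.0, -88.9]
force: [0.1, -0.0, 0.3]
opening: 0.0003
```

```bash
python3 - <<'E'
from h import *
snap("wrist","zj_c",(270,60,380,210),5)
snap("side","zj_s",(170,180,370,370),3.5)
E
```

```text
(no output)
```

View pics/zj_c.png

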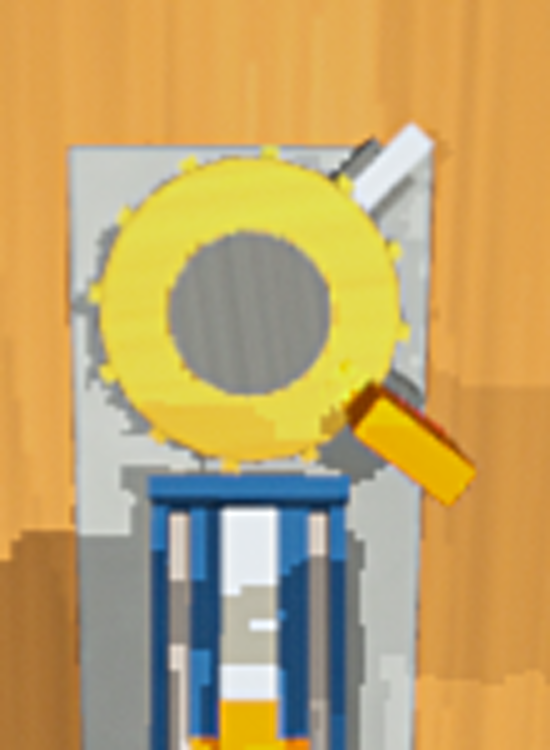

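View pics/zj_s.png

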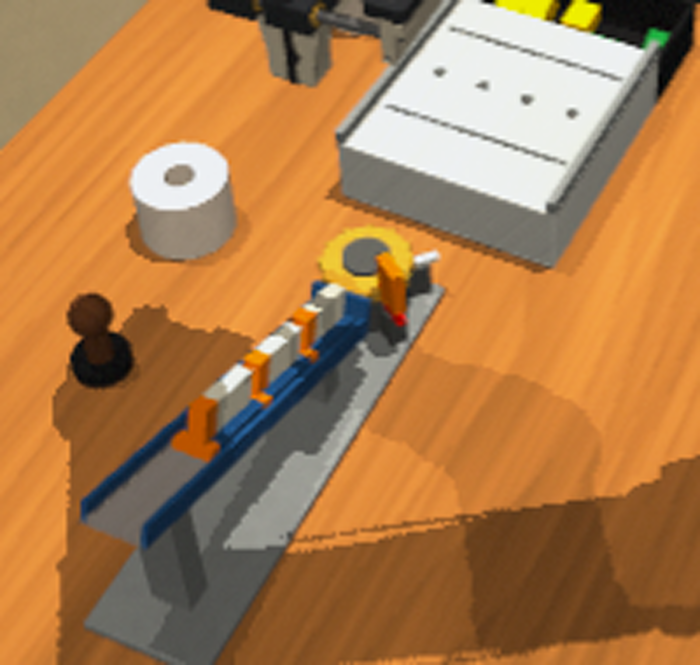

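```bash
python3 - <<'E'
from h import *
s=snap("wrist")
f=lambda p:np.array(p,float)/5+[270,60]
ax=AX
ang=lambda q:np.degrees(np.arctan2(q[1]-ax[1],q[0]-ax[0]))
tc=back(s,np.array([f(q) for q in [(376,388),(355,424),(446,505),(475,468)]]),0.09); t=tc.mean(0)
e=(tc[2]+tc[3]-tc[0]-tc[1])/2
print("tab",ang(t),np.linalg.norm(t[:2]-ax),np.degrees(np.arctan2(e[1],e[0])),np.linalg.norm(e))
for z in (.03,.04,.047):
  w=back(s,[f((393,170))],z)[0]; r=back(s,[f((404,422))],z)[0]; print(z,"white",ang(w),np.linalg.norm(w[:2]-ax),"red",ang(r),np.linalg.norm(r[:2]-ax))
snap("top","zk_t",(380,160,460,240),7)
E
```

```text
tab 144.11283109110312 0.042191256040270485 141.5159716698356 0.026220212446295306
0.03 white -136.69945223646235 0.04494837919858784 red 143.64498910166395 0.047074522429568076
0.04 white -136.01293482445558 0.04427652640585454 red 144.30071902963886 0.045473633590175665
0.047 white -135.51989243854382 0.04381011007960362 red 144.78784892247177 0.044356772555829135
```

View pics/zk_t.png

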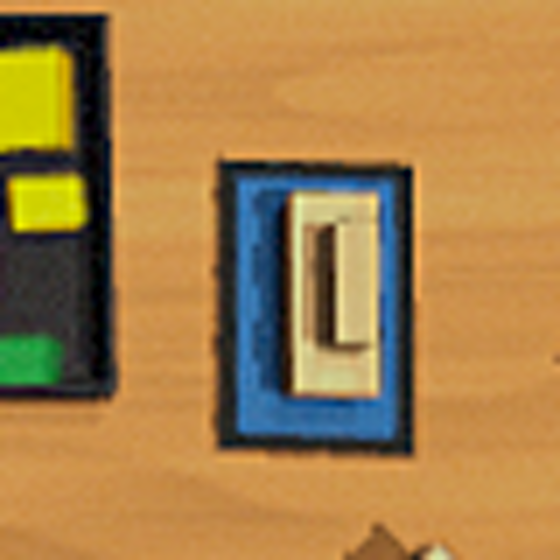

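```bash
python3 - <<'E'
from h import *
s=snap("top","zl_t",(300,150,400,225),7)
q=back(s,np.array([(290,190),(380,190),(380,397),(290,397)],float)/7+[380,160],0.053); m=back(s,np.array([(218,160),(412,165),(412,453),(218,447)],float)/7+[380,160],0.003)
print(q.mean(0),m.mean(0))
# tray scrap heights: yellow cluster in side+top later
snap("side","zl_s",(290,150,400,240),6)
E
```

```text
[ 0.50581112 -0.39850633  0.053     ] [ 0.50579939 -0.4005984   0.003     ]
```

View pics/zl_t.png

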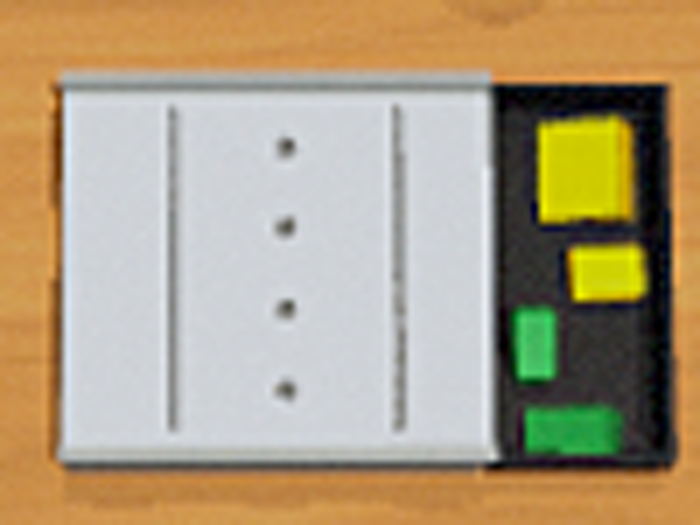

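View pics/zl_s.png

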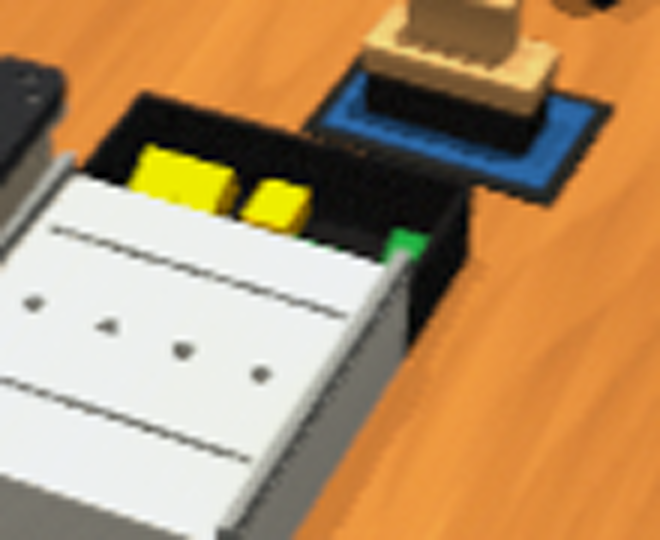

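```bash
python3 - <<'E'
from plant import job
print(job.close_job())
E
```

```text
the job is handed in; nothing more can be done
None
```

I've handed in the job at about 55 s on the clock, with all three steps done in order.

**What I did**
- **Scrap:** I swept all five pieces into the waste tray with the smallest brush, in two passes. The brush is back upright on its mat, its middle about 2 mm from the mat's centre.
- **Clips:** Only three clips were there, and one was knocked aside during the run. I laid all three in the chute, foot down and orange nose uphill, in a row against the stop.
- **Collar:** I then pushed the collar tab clockwise with the shut fingers.

**What the last checks showed**
- **Collar:** The tab measured about 144°, with its edges suggesting 141.5°, and the red mark about 144.5°. That is within roughly 0.05 rad, well inside the 0.12 allowed.
- **Scrap:** The bed is clear. In the tray, two yellow pieces lie so close together that I saw them as one block, so the count of five rests on its size. I did not measure the heights of the pieces in the tray.
- **Bystanders:** The mug, till roll and stamp look untouched, but I did not measure their positions.

**What failed or disagreed on the way**
- **Two missed grasps:** I lifted from the brush before the fingers had closed. The first clip grasp was too high. Both worked on the second try, with nothing disturbed.
- **Finger tips:** They sit about 19 mm behind the reported TCP, not at it as described, and I corrected for that.
- **Light bump:** The brush touched the bed at about 13 N when it came down for the second pass.

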